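# Dig out the reaming cone and fit it to the citrus juicer

## Task

I want to squeeze citrus, but the juicer's yellow cone is stored in the wooden tray, hemmed in by the pepper mill, the spice jar and the spread jar. Stand those three upright on the chopping board, out of the way, then fetch the cone and press it firmly down onto the juicer's tapered spindle until it is fully home on the black plate; after that put the mill and both jars back in the tray, each upright on the very spot it came from. Do not knock anything over and leave the lemon, the lime and the egg timer where they are.

Things in the scene. Friction and masses are not known exactly. Their poses are not given: they have to be found in the camera images.
- pepper_mill: light-wood pepper mill with a small steel knob on top, 58 mm across the foot, 130 mm tall, 0.18 kg; its round head, about 50 mm across, spans heights 94 to 119 mm: grip it there. Origin: centre of its underside, z up
- spice_jar: slim glass spice jar, 45 mm across, 106 mm tall, 0.11 kg, with a red screw cap whose top is orange with a dark patch (45 mm across, heights 85 to 106 mm). Origin: centre of its underside, z up
- spread_jar: wider, lower jar with pale tan contents and a plain red lid with a small pale label, 56 to 62 mm across, 86 mm tall, 0.36 kg; the lid is 56 mm across, heights 75 to 86 mm. Origin: centre of its underside, z up
- cone: yellow ribbed reaming cone, 52 mm across, 54 mm tall, 60 g. Straight ribbed skirt (52 mm across, heights 0 to 22 mm; grip it here from above), dome above. Hollow below: a funnel mouth 35 mm wide narrows within 10 mm to a tapered bore. Mill and jars stand 2 to 17 mm from it, in front and at both sides: no room for a gripper's body until they are gone. Origin: centre of underside, z up
- seat (a point): centre of the top of the round black drive plate (60 mm wide, 85 mm above the worktop) of the white juicer (fixed; bowl rim 152 mm wide outside, 145 inside, at height 98). A steel spindle stands 39 mm up from it, tapering from 17 to 14 mm. The cone goes over it at any yaw; laid on, it stops some 4 mm high, and slides home (origin at seat) pressed down with about 15 N; friction then holds it
- tray: low light-wood condiment tray (fixed), 165 mm along its x by 225 mm along its y, floor 8 mm thick, lip 7 mm wide and 16 mm high; x points away from the robot. The cone stands toward its far side. Origin: centre of its underside
- board: brown wooden chopping board (fixed), 200 mm along its x by 300 mm along its y (its long side points away from the robot), 22 mm thick, empty at the start. Origin: centre of its underside; its top is 22 mm higher
- lemon: bystander: a yellow lemon behind the juicer, 78x55x56 mm. Origin: its underside
- lime: bystander: a green lime behind the juicer, 55x46x45 mm. Origin: its underside
- egg_timer: bystander: white-and-red clockwork egg timer behind the tray, 63 mm across, 39 mm tall. Origin: its underside

How it is judged:
On the way, in this order (a step that is already met when the one before it is completed fails the run):
1. the pepper mill, the spice jar and the spread jar all stand upright on the chopping board, let go (x of pepper_mill in the frame of board between -0.09 and 0.09 m and y of pepper_mill in the frame of board between -0.14 and 0.14 m and z of pepper_mill in the frame of board between 0.017 and 0.027 m and angle between each of pepper_mill, spice_jar, spread_jar's own z axis and vertical below 0.12 rad and linear speed of each of pepper_mill, spice_jar, spread_jar below 0.03 m/s and contact force between the fingers and pepper_mill below 0.3 N and x of spice_jar in the frame of board between -0.09 and 0.09 m and y of spice_jar in the frame of board between -0.14 and 0.14 m and z of spice_jar in the frame of board between 0.017 and 0.027 m and contact force between the fingers and spice_jar below 0.3 N and x of spread_jar in the frame of board between -0.09 and 0.09 m and y of spread_jar in the frame of board between -0.14 and 0.14 m and z of spread_jar in the frame of board between 0.017 and 0.027 m and contact force between the fingers and spread_jar below 0.3 N), for 0.2 s.
2. the cone is pressed fully home on the juicer's spindle and let go, the mill and jars still standing on the board (all of step 1 and horizontal distance between cone and seat below 0.003 m and z of cone in the frame of seat below 0.002 m and angle between cone's own z axis and vertical below 0.05 rad and linear speed of cone below 0.03 m/s and contact force between the fingers and cone below 0.3 N), for 0.3 s.
At the end, for the whole second after the job is handed in: Cone upright on the spindle, centred within 3 mm, no more than 2 mm above the plate. Mill and both jars upright in the tray, each within 15 mm of its own starting spot. All released and at rest. Lemon, lime and egg timer within 20 mm of where they were (horizontal distance between cone and seat below 0.003 m and z of cone in the frame of seat below 0.002 m and angle between cone's own z axis and vertical below 0.05 rad and linear speed of each of cone, pepper_mill, spice_jar, spread_jar below 0.03 m/s and contact force between the fingers and cone below 0.3 N and distance of each of pepper_mill, spice_jar, spread_jar from where it was at the start of the episode below 0.015 m and angle between each of pepper_mill, spice_jar, spread_jar's own z axis and vertical below 0.12 rad and contact force between the fingers and pepper_mill below 0.3 N and contact force between the fingers and spice_jar below 0.3 N and contact force between the fingers and spread_jar below 0.3 N and distance of each of lemon, lime, egg_timer from where it was at the start of the episode below 0.02 m); the robot touches nothing.
It fails at once if the mill, a jar or the cone is knocked over (angle between any of pepper_mill, spice_jar, spread_jar, cone's own z axis and vertical above 0.7 rad).
It fails at once if the lemon, the lime or the egg timer is pushed away by more than 20 mm (distance of any of lemon, lime, egg_timer from where it was at the start of the episode above 0.02 m).
It also fails if it takes over 144 s, if anything falls off the work surface, if the arm or the gripper's body presses on something with over 40 N, if the wrist force passes 120 N, or if a joint passes its speed limit or range.

## Robot

A 6-joint arm with a two-finger parallel gripper is mounted at the origin on a cart in front of the work surface, level with it; the furniture and walls round the work are solid. World frame = base frame: x ahead of the robot, y to its left, z up, the work surface at z = 0. Lengths are in m, angles in rad, forces in N, time in s.
With the tool pointing down it reaches from about 0.425 to 0.95 m from the base axis. Payload 3.5 kg.
Tool frame: the origin (TCP) lies between the finger pads; the fingertips stand 22 mm ahead of it and the grasp point (between the pads) lies 3 mm ahead of it (ctrl.nose_length is the z of the fingertips in the tool frame, in m); z points along the fingers, y is the line along which they close (so a half turn about z gives the same grasp; the last joint's range is limited). The gripper opens to 85 mm and grips with 20 to 120 N. Pads are 22 mm wide; open, the fingers measure 114 mm over their backs; the gripper's body (76 mm by 85 mm) begins 54 mm behind the grasp point. The pads swing forward as they close: fully open they stand 13 mm farther back than shut.
Start: joints at [-1.281, 0.286, 1.577, -0, 1.279, -0.15], TCP at [0.287, -0.611, 0.226] pointing down, gripper open.
Joint ranges: [-2.77, 2.77], [-0.9, 2.22], [0.21, 2.48], [-1.53, 4.67], [0.24, 2.81], [-2.84, 2.84]. Speed limits (rad/s): [2.79, 2.79, 3.14, 3.14, 3.14, 3.14].

## Interface

Orientations are given as a unit quaternion [x, y, z, w].
In Python, from plant import ctrl gives the robot as it stands. The module is installed in compiled form; this text tells all that it offers.
- The arm moves only by the tool send_rows, never from a script. Its argument "rows" is text: rows parted by semicolons, each of 7 numbers parted by spaces: the turn, a rotation vector about the tool's x, y, z in shares of 180 degrees (1.0 is 180 degrees), then the shift along the tool's x, y, z in fractions of the full range, 1 being 1000 mm, then the opening, from -1 (shut) to 1 (fully open). A call has 1 to 8 rows; each row is the pose to reach, as a shift and turn from the pose commanded when the call began, along the tool's axes at that moment; what a row does not reach only later rows make up. A row lasts 1/8 s, in which the tool goes at most 62.5 mm and 10.7 degrees, less where a joint would pass 70% of its speed; a pose out of reach is approached as far as the arm can. No shift or turn number may pass 1 either way. A call with a gripper value outside its range is refused whole. The fingers move at their own pace and stop on an object; "grip_force" is the grip in N (left out, the last holds). Time passes only in rows, so rows that repeat a pose let the fingers close. It gives the time, the measured TCP pose, the force, the opening and the grip force at its end, in the units of the state.
- ctrl.get_state(): the state, without advancing time (a new reading comes with each control period).
- ctrl.read_camera(name): name is "side" or "top"; returns a dict with "color" (384x512x3 uint8, red, green, blue), "fx", "fy", "cx", "cy" (pixels), "extrinsics" (4x4, takes a point from world to camera coordinates). Camera axes: x right, y down, z forward; pixel columns grow to the right and rows downward; lengths in m; the calibration is good to about 2 mm. A picture is of the moment at which its call begins. There is no depth.
- ctrl.sign_off(): hands the job in; it is judged then, once.
Trained networks look in a picture, given as the dict that the camera call returned (one of the last four; its "shot" number tells which), for a name from the list of things; names that differ only in an ending like _2 or _b are one class to them, and where a whole thing is asked for, a point or a joint stands for the part that bears it (a point fixed in the world has none). Each returns a list of dicts, best first, with "p" (0 to 1); they miss things now and then, are a little off and sometimes report something else, mostly with a low value. They report only what shows in the picture. A call takes as long as a camera call.
- ctrl.look_for(picture, target): "position" ([x, y, z] in m, in the coordinates of the camera as it stood for that picture, good to about 4 mm: the middle of the surface that is visible of it).
The state is a dict: "time": time; "qpos": joint angles; "dq": joint speeds; "joint_efforts": joint torques, N m; "eef_pos": TCP position; "tcp_rot": TCP orientation; "contact_force": force on the tool from outside, world axes, zero at the start; "wrist_torque": the same for the moment, N m; "opening": opening from 0.0 (shut) to 1.0 (fully open); "finger_force": force on a finger pad.
Only numpy, scipy, OpenCV 4.12 (cv2) and the standard library are available. Lean on these libraries where they do the work, as an engineer would, in place of code of your own. Each camera call takes 0.05 s, during which the arm holds its last target. There are 200 camera calls.

## Working session

There is one attempt and no reset: what is moved stays moved. The work goes in short steps, Python scripts to look and compute and a tool call to move; the robot and the scene stay as the last step left them, time stands still between calls to the robot, and variables do not carry over. Pictures are saved under pics/ and viewed, at most 15 in all, crops included, and the job is handed in when it is done.

Besides the shell and the picture viewer there is one more tool, called after ">>>" as name(argument=value, ...), one argument or row to a line, values as JSON. send_rows: Moves the arm, as the interface text tells. Its arguments: {"type":"object","properties":{"rows":{"type":"string"},"grip_force":{"type":"number"}},"required":["rows"]}

```bash
mkdir -p pics
cat > h.py <<'E'
import numpy as np, cv2
from plant import ctrl
def w(pic,p):
    E=np.array(pic["extrinsics"]); return (np.linalg.inv(E)@np.r_[p,1])[:3]
def px(pic,P):
    E=np.array(pic["extrinsics"]); c=(E@np.r_[P,1])[:3]; return np.array([pic["fx"]*c[0]/c[2]+pic["cx"],pic["fy"]*c[1]/c[2]+pic["cy"]])
def ray(pic,u,v):
    E=np.array(pic["extrinsics"]);R=E[:3,:3];o=-R.T@E[:3,3];d=R.T@np.array([(u-pic["cx"])/pic["fx"],(v-pic["cy"])/pic["fy"],1]);return o,d
def atz(pic,u,v,z):
    o,d=ray(pic,u,v); return o+d*(z-o[2])/d[2]
def tri(rays):
    A=np.zeros((3,3));b=np.zeros(3)
    for o,d in rays:
        d=d/np.linalg.norm(d);M=np.eye(3)-np.outer(d,d);A+=M;b+=M@o
    return np.linalg.solve(A,b)
def save(pic,n): cv2.imwrite("pics/"+n,pic["color"][:,:,::-1])
E
python3 - <<'E'
from h import *
np.set_printoptions(precision=4,suppress=True)
s=ctrl.get_state();print(s["eef_pos"],s["tcp_rot"],s["opening"])
for c in ["top","side"]:
    p=ctrl.read_camera(c);save(p,c+"0.png");o,_=ray(p,0,0);print(c,o,p["fx"],p["cx"],p["cy"])
    for t in ["pepper_mill","spice_jar","spread_jar","cone","seat","tray","board","lemon","lime","egg_timer"]:
        try: r=ctrl.look_for(p,t)
        except Exception as e: print(t,e);continue
        for q in r[:2]: W=w(p,q["position"]);print(t,round(q["p"],2),W,px(p,W).round())
E
```

```text
[ 0.2872 -0.6101  0.2242] [ 0.9759  0.2181 -0.0001 -0.0012] 1.001477051207636
top [ 0.4523 -0.0151  1.2926] 406.4067269708923 258.84453770994503 184.51693442269536
pepper_mill 0.52 [0.53   0.1698 0.1212] [202. 204.]
spice_jar 0.83 [0.5233 0.2917 0.1138] [161. 206.]
spread_jar 0.92 [0.4854 0.2308 0.0977] [182. 220.]
cone 0.73 [ 0.5122 -0.2351  0.0245] [337. 214.]
cone 0.66 [0.5464 0.2312 0.0463] [186. 200.]
seat 0.96 [0.5171 0.0143 0.0824] [256. 210.]
tray 0.62 [0.5028 0.2311 0.0061] [188. 215.]
board 0.67 [ 0.5111 -0.2348  0.0255] [337. 214.]
lemon 0.57 [ 0.6457 -0.0676  0.0494] [284. 170.]
lemon 0.27 [0.5242 0.2896 0.1127] [162. 206.]
lime 0.71 [0.6704 0.0022 0.0411] [261. 162.]
egg_timer 0.66 [0.5217 0.0151 0.082 ] [256. 209.]
egg_timer 0.63 [0.6699 0.2222 0.0344] [191. 162.]
side [ 0.6984 -0.7495  0.776 ] 390.13999807972044 257.5864601550983 193.09325298419483
pepper_mill 0.56 [0.5369 0.1653 0.084 ] [241. 158.]
spice_jar 0.7 [0.5319 0.2796 0.0938] [244. 133.]
spread_jar 0.72 [0.4844 0.2124 0.0711] [226. 151.]
cone 0.57 [0.5633 0.2224 0.0409] [253. 158.]
seat 0.56 [ 0.5373 -0.0169  0.0743] [232. 202.]
tray 0.97 [0.5769 0.2225 0.0093] [257. 166.]
board 0.97 [ 0.5198 -0.2536  0.0191] [210. 291.]
lemon 0.87 [ 0.6546 -0.0897  0.037 ] [274. 235.]
lime 0.67 [ 0.675  -0.0136  0.0345] [284. 215.]
egg_timer 0.7 [0.5764 0.22   0.0092] [257. 167.]
egg_timer 0.69 [0.6764 0.2046 0.0241] [288. 168.]
```

Run:
```python
import cv2
a=cv2.imread("pics/top0.png");cv2.imwrite("pics/t1.png",cv2.resize(a[130:270,130:400],None,fx=2.9,fy=2.9,interpolation=cv2.INTER_CUBIC))
b=cv2.imread("pics/side0.png");cv2.imwrite("pics/s1.png",cv2.resize(b[90:240,150:350],None,fx=4,fy=4,interpolation=cv2.INTER_CUBIC))
```

```text
(no output)
```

View pics/t1.png

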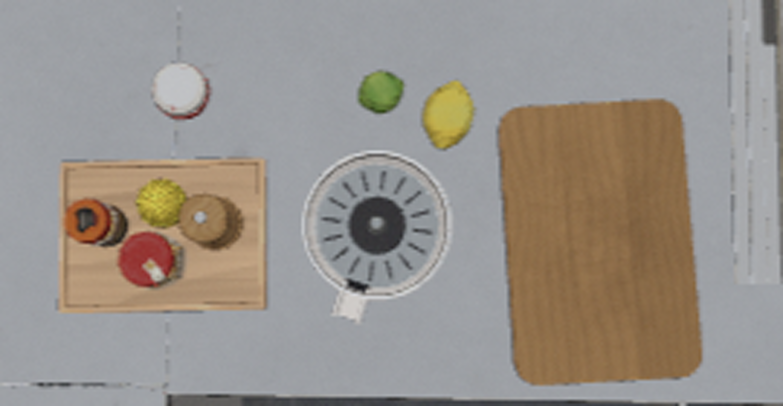

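View pics/s1.png

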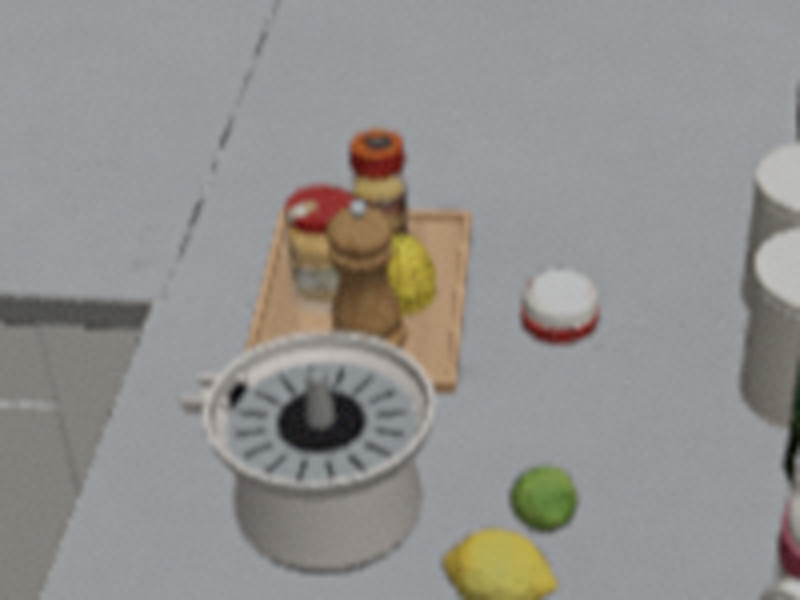

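The top view shows the spice jar (162,206), spread jar (182,220), mill knob (199,205), cone (186,200), juicer plate (260,207) and board (337,214). The side view agrees: knob (239,142), spice cap (244,125), spread lid (230,142).

Run:
```python
from h import *
np.set_printoptions(precision=4,suppress=True)
T=ctrl.read_camera("top");S=ctrl.read_camera("side")
def ell(pic,box,f):
    x0,y0,x1,y1=box;im=cv2.resize(pic["color"][y0:y1,x0:x1],None,fx=8,fy=8,interpolation=cv2.INTER_CUBIC)
    m=f(cv2.cvtColor(im,cv2.COLOR_RGB2HSV)).astype(np.uint8)
    cs,_=cv2.findContours(m,cv2.RETR_EXTERNAL,cv2.CHAIN_APPROX_NONE)
    c=max(cs,key=cv2.contourArea);c=cv2.convexHull(c);e=cv2.fitEllipse(c)
    return (np.array(e[0])+.5)/8-.5+[x0,y0],np.array(e[1])/8
red=lambda h:((h[...,0]<7)|(h[...,0]>168))&(h[...,1]>130)&(h[...,2]>60)
ora=lambda h:((h[...,0]<14)|(h[...,0]>170))&(h[...,1]>150)&(h[...,2]>70)
yel=lambda h:(h[...,0]>23)&(h[...,0]<33)&(h[...,1]>150)&(h[...,2]>90)
dark=lambda h:(h[...,2]<75)
for n,p,b,f,z in [("spread",T,(168,206,196,232),red,.094),("spice",T,(150,195,170,216),ora,.114),("cone",T,(174,190,196,212),yel,.03),("plate",T,(246,194,274,220),dark,.085),
   ("spreadS",S,(218,132,242,160),red,.094),("spiceS",S,(234,118,256,138),ora,.11),("coneS",S,(244,144,262,170),yel,.03),("plateS",S,(216,180,246,206),dark,.085)]:
    try: c,a=ell(p,b,f);print(n,c,a,atz(p,*c,z))
    except Exception as e:print(n,e)
tt=lambda a,b:tri([ray(T,*a),ray(S,*b)])
print("knob",atz(T,199,204.8,.136),tt((199,204.8),(239.5,142)))
print("spice",tt((161.5,206.5),(244,125.5)))
print("tip",tt((259.7,206.9),(229.7,184.5)),"spread",tt((180.5,219.2),(230.5,141.8)))
for u,v in [(62,160),(266,160),(266,311),(60,311)]: print("tray",atz(T,130+u/2.9,130+v/2.9,.016))
for u,v in [(498,100),(682,98),(703,380),(515,385)]: print("board",atz(T,130+u/2.9,130+v/2.9,.022))
for n,p,s in[("t",T,(150,185,275,240)),("s",S,(205,110,275,210))]:
    a,b,c,d=s;k=6 if n=="t" else 6
    cv2.imwrite(f"pics/{n}2.png",cv2.resize(p["color"][b:d,a:c,::-1],None,fx=k,fy=k,interpolation=cv2.INTER_CUBIC))
```

```text
spread [179.933  218.9587] [18.7619 18.9777] [0.4879 0.239  0.094 ]
spice [159.8604 205.8248] [14.9361 16.2606] [0.5247 0.2948 0.114 ]
cone [185.3386 199.6301] [16.125 16.799] [0.5502 0.2378 0.03  ]
plate [259.6964 207.2725] [18.8855 19.2005] [0.526  0.0042 0.085 ]
spreadS [229.458  141.8129] [10.6348 17.083 ] [0.4925 0.2302 0.094 ]
spiceS [243.8022 128.1741] [12.1995 12.7756] [0.5304 0.2847 0.11  ]
coneS [252.0384 157.9395] [10.9747 20.0991] [0.5593 0.2385 0.03  ]
plateS [229.8272 194.9241] [15.0613 21.5394] [ 0.5298 -0.0001  0.085 ]
knob [0.5277 0.1769 0.136 ] [0.5304 0.1785 0.1302]
spice [0.5266 0.2907 0.115 ]
tip [0.528  0.0045 0.1165] spread [0.4905 0.2397 0.0868]
tray [0.596  0.3505 0.016 ]
tray [0.5987 0.1266 0.016 ]
tray [0.4351 0.1225 0.016 ]
tray [0.4319 0.3452 0.016 ]
board [ 0.6669 -0.1257  0.022 ]
board [ 0.6713 -0.3255  0.022 ]
board [ 0.3695 -0.3426  0.022 ]
board [ 0.3613 -0.1443  0.022 ]
```

View pics/t2.png

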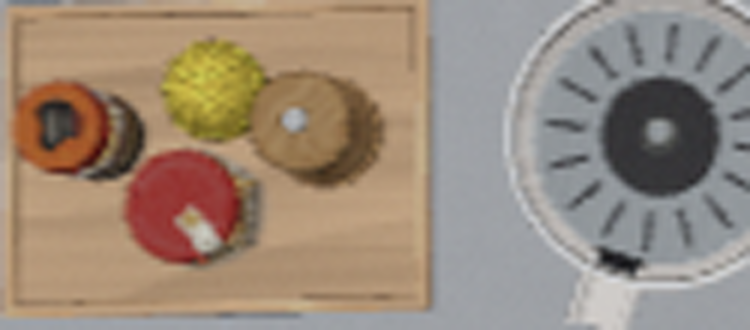

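View pics/s2.png

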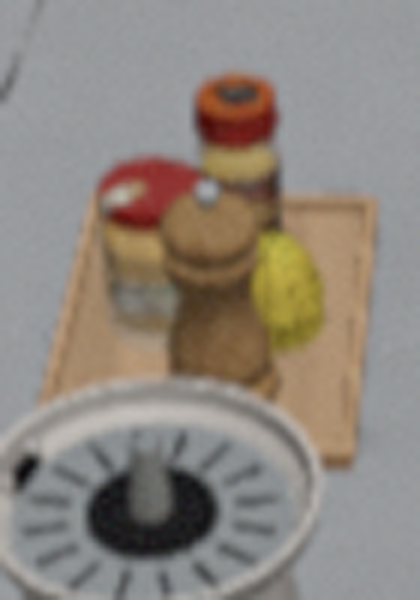

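Careful with the scale: shifts go in shares of 1000 mm and turns go in shares of 180 degrees. That gives: -610.4 mm / 1000 = -0.6104, 553.6 mm / 1000 = 0.5536, -64.8 degrees / 180 = -0.36.

>>> send_rows(
  rows="0 0 -0.0556 0.077 -0.085 -0.014 1;0 0 -0.1111 0.154 -0.17 -0.014 1;0 0 -0.1667 0.231 -0.255 -0.014 1;0 0 -0.2222 0.308 -0.339 -0.014 1;0 0 -0.2778 0.385 -0.424 -0.014 1;0 0 -0.3333 0.45 -0.496 -0.014 1;0 0 -0.36 0.5 -0.551 -0.014 1;0 0 -0.36 0.5536 -0.6104 -0.014 1",
  grip_force=50,
)

```text
time: 2.2
eef_pos: [0.4339, -0.1313, 0.2391]
tcp_rot: [0.707, 0.707, 0.0, 0.001]
contact_force: [0.8, -0.2, 0.6]
opening: 1.002
finger_force: 0.0
```

>>> send_rows(
  rows="0 0 0 0 0 0 1",
)

```text
time: 2.33
eef_pos: [0.4342, -0.1295, 0.2389]
tcp_rot: [0.705, 0.71, 0.0, 0.0]
contact_force: [-0.2, -0.2, -0.1]
opening: 1.002
finger_force: 0.0
```

Converted, 309 mm / 1000 = 0.309, 290 mm / 1000 = 0.29.

>>> send_rows(
  rows="0 0 0 0.06 0.018 0 1;0 0 0 0.119 0.036 0 1;0 0 0 0.178 0.054 0 1;0 0 0 0.237 0.072 0 1;0 0 0 0.29 0.089 0 1;0 0 0 0.309 0.095 0.02 1;0 0 0 0.309 0.095 0.04 1;0 0 0 0.309 0.095 0.04 1",
)

```text
time: 3.32
eef_pos: [0.5272, 0.1743, 0.1958]
tcp_rot: [0.708, 0.707, -0.002, -0.001]
contact_force: [0.4, -0.1, -0.2]
opening: 0.999
finger_force: 0.0
```

Run:
```python
from h import *
print(ctrl.get_state()["eef_pos"],ctrl.get_state()["tcp_rot"])
p=ctrl.read_camera("side");cv2.imwrite("pics/s3.png",cv2.resize(p["color"][60:210,170:330,::-1],None,fx=4,fy=4,interpolation=cv2.INTER_CUBIC))
```

```text
[0.5271873  0.1742613  0.19580517] [ 0.70757347  0.70663433 -0.00236657 -0.00145281]
```

View pics/s3.png

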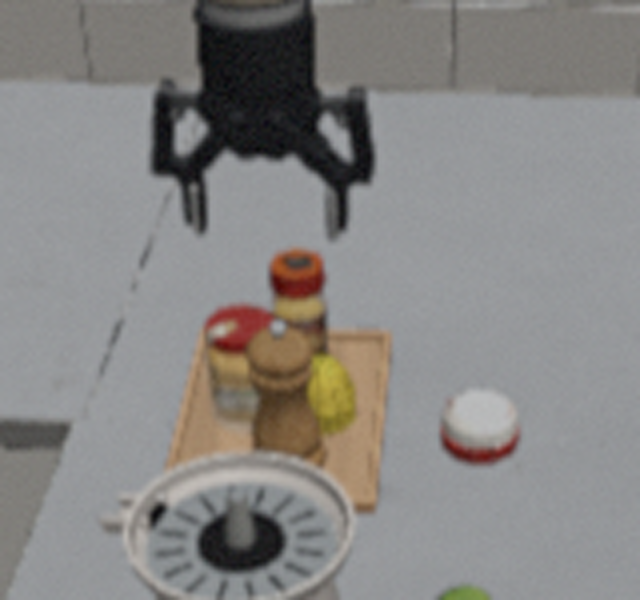

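The side view shows the open gripper above the mill, its fingers at crop px 200 and 338 and the knob at (278,328). That lines up, so I'll descend.

Converted, 82 mm / 1000 = 0.082, 70 mm / 1000 = 0.07.

>>> send_rows(
  rows="0 0 0 0.001 0 0.04 1;0 0 0 0.001 0 0.07 1;0 0 0 0.001 0 0.082 1;0 0 0 0.001 0 0.082 -1;0 0 0 0.001 0 0.082 -1;0 0 0 0.001 0 0.082 -1;0 0 0 0.001 0 0.082 -1;0 0 0 0.001 0 0.082 -1",
)

```text
time: 4.38
eef_pos: [0.531, 0.1775, 0.1209]
tcp_rot: [0.707, 0.707, 0.003, 0.002]
contact_force: [-2.2, 0.7, 10.5]
opening: 0.093
finger_force: 50.1
```

Run:
```python
from h import *
s=ctrl.get_state();print(s["eef_pos"],s["contact_force"],s["opening"])
p=ctrl.read_camera("side");cv2.imwrite("pics/s4.png",cv2.resize(p["color"][60:210,170:330,::-1],None,fx=4,fy=4,interpolation=cv2.INTER_CUBIC))
```

```text
[0.53103903 0.1775062  0.12089526] [-2.23477318  0.71353267 10.50996597] 0.09333137079624297
```

View pics/s4.png

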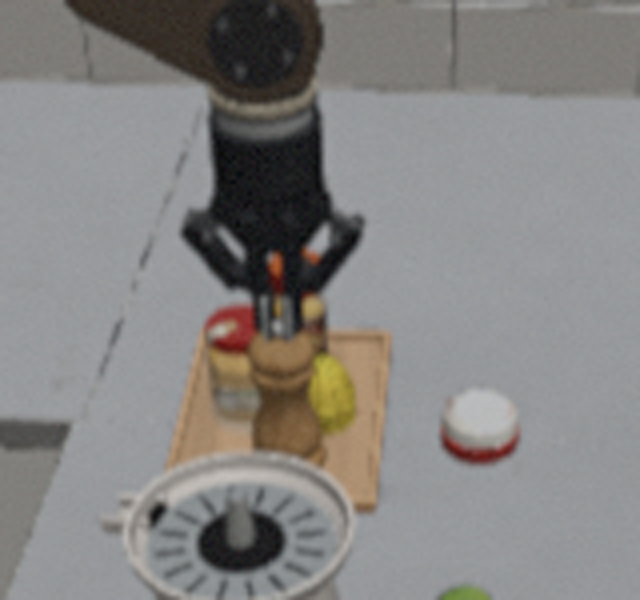

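The fingers shut on the knob, with the tips on top of the head around crop (280,335), so they sit higher than I modelled. I'll check the tip geometry.

Run:
```python
from h import *
s=ctrl.get_state();e=np.array(s["eef_pos"]);print(ctrl.nose_length)
p=ctrl.read_camera("side")
for z in (.095,.11,.12,.13,.14): print(z,px(p,[e[0],e[1],z]))
```

```text
0.022
0.095 [239.46774845 152.2154408 ]
0.11 [239.19587337 148.05786876]
0.12 [239.01196128 145.24544561]
0.13 [238.82587551 142.39978211]
0.14 [238.6375773  139.52028545]
```

>>> send_rows(
  rows="0 0 0 0 0 0 1;0 0 0 0 0 0 1;0 0 0 0 0 0 1",
)

```text
time: 4.85
eef_pos: [0.5285, 0.1769, 0.1168]
tcp_rot: [0.707, 0.707, 0.0, 0.0]
contact_force: [-1.0, 0.3, -1.0]
opening: 0.729
finger_force: 0.0
```

Run:
```python
from h import *
s=ctrl.get_state();e=np.array(s["eef_pos"]);print(e,s["opening"])
p=ctrl.read_camera("side")
for z in (.16,.17,.18,.19,.2): print(z,px(p,[.528-.045,.176,z]),px(p,[.528+.045,.176,z]))
q=ctrl.read_camera("side")
cv2.imwrite("pics/s5.png",cv2.resize(q["color"][90:190,180:310,::-1],None,fx=6,fy=6,interpolation=cv2.INTER_CUBIC))
```

```text
[0.5285083  0.17693226 0.11679856] 0.729241652072974
0.16 [221.54623874 133.2845837 ] [252.82651351 134.54950633]
0.17 [221.25082582 130.306619  ] [252.71904636 131.55654778]
0.18 [220.95182596 127.29249554] [252.61026433 128.52696988]
0.19 [220.64917344 124.24155073] [252.50014314 125.46009644]
0.2 [220.34280092 121.1531057 ] [252.38865791 122.3552345 ]
```

View pics/s5.png

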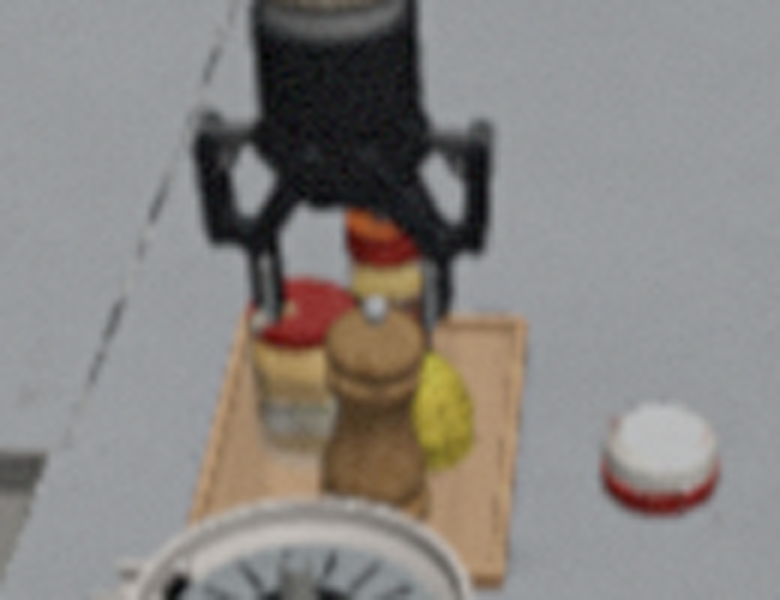

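The view shows the tips (crop (268,315) and (432,320)) level with the knob. So the real fingertips sit about 30 mm higher than I modelled, and the mill has slid roughly 7 mm in +x. I'll open, re-centre and go lower.

Converted, 32 mm / 1000 = 0.032, 15 mm / 1000 = 0.015.

>>> send_rows(
  rows="0 0 0 0 0 0 1;0 0 0 0 0.006 0 1;0 0 0 0 0.006 0 1;0 0 0 0 0.006 0.015 1;0 0 0 0 0.006 0.032 1;0 0 0 0 0.006 0.032 1",
)

```text
time: 5.7
eef_pos: [0.5324, 0.1765, 0.0816]
tcp_rot: [0.707, 0.707, -0.002, -0.002]
contact_force: [-0.1, 1.3, 0.1]
opening: 1.001
finger_force: 0.0
```

Run:
```python
from h import *
p=ctrl.read_camera("side");a=cv2.resize(p["color"][100:170,190:290,::-1],None,fx=5,fy=5,interpolation=cv2.INTER_CUBIC)
T=ctrl.read_camera("top");b=cv2.resize(T["color"][185:240,150:250,::-1],None,fx=5,fy=5,interpolation=cv2.INTER_CUBIC)
cv2.imwrite("pics/c6.png",np.vstack([a[:320],b]))
```

```text
(no output)
```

View pics/c6.png

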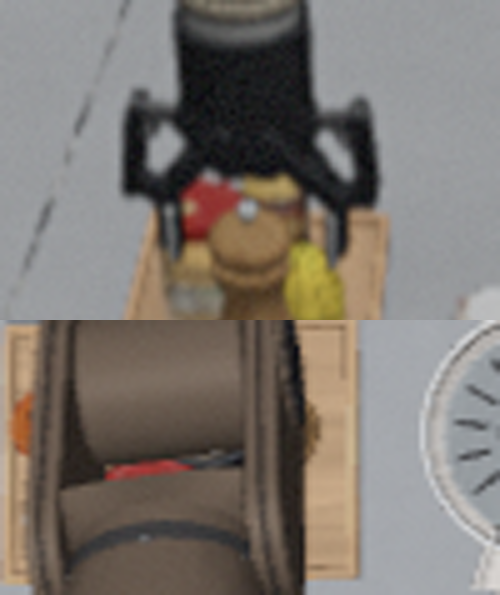

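The knob is back at px (239.6,141.6), so the mill stands upright in place. The tips at (224,152) and (258,150) are now beside the head, roughly 4 mm too far in +x. I'll correct and close.

Converted, -4 mm / 1000 = -0.004.

>>> send_rows(
  rows="0 0 0 0 -0.004 0 1;0 0 0 0 -0.004 0 0.2;0 0 0 0 -0.004 0 0.2;0 0 0 0 -0.004 0 -1;0 0 0 0 -0.004 0 -1;0 0 0 0 -0.004 0 -1",
)

```text
time: 6.55
eef_pos: [0.5309, 0.177, 0.0855]
tcp_rot: [0.707, 0.707, 0.0, 0.0]
contact_force: [-2.2, -0.3, 6.0]
opening: 0.545
finger_force: 51.1
```

Converted, -25 mm / 1000 = -0.025, -10 mm / 1000 = -0.01.

>>> send_rows(
  rows="0 0 0 0 0 -0.01 -1;0 0 0 0 0 -0.025 -1;0 0 0 0 0 -0.025 -1",
)

```text
time: 6.92
eef_pos: [0.5318, 0.177, 0.1114]
tcp_rot: [0.707, 0.707, 0.001, 0.001]
contact_force: [0.2, -0.6, -2.1]
opening: 0.545
finger_force: 51.4
```

Run:
```python
from h import *
s=ctrl.get_state();print(s["contact_force"],s["opening"])
p=ctrl.read_camera("side");a=cv2.resize(p["color"][90:190,190:290,::-1],None,fx=5,fy=5,interpolation=cv2.INTER_CUBIC)
cv2.imwrite("pics/c7.png",a)
```

```text
[ 0.19652724 -0.6387544  -2.09910975] 0.5445986634374977
```

View pics/c7.png

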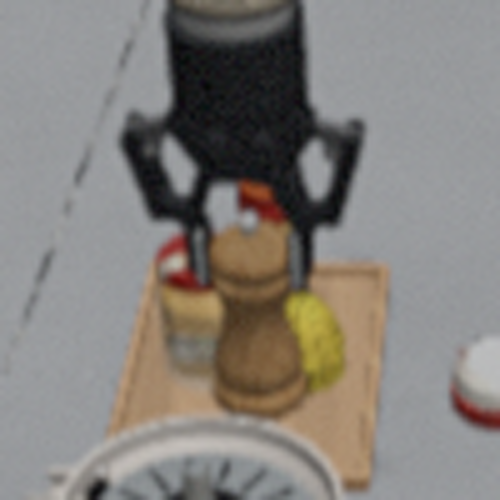

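The mill is held upright with its base clear of the tray (the side view shows the foot around crop (262,400)). Next I'll carry it over the juicer to the board.

Converted, -320 mm / 1000 = -0.32, -125 mm / 1000 = -0.125.

>>> send_rows(
  rows="0 0 0 0 0 -0.05 -1;0 0 0 0 0 -0.1 -1;0 0 0 -0.02 0.005 -0.125 -1;0 0 0 -0.08 0.017 -0.125 -1;0 0 0 -0.14 0.029 -0.125 -1;0 0 0 -0.2 0.04 -0.125 -1;0 0 0 -0.26 0.051 -0.125 -1;0 0 0 -0.32 0.062 -0.125 -1",
)

```text
time: 7.98
eef_pos: [0.5924, -0.145, 0.2339]
tcp_rot: [0.707, 0.707, -0.0, -0.0]
contact_force: [1.4, 0.1, -2.7]
opening: 0.547
finger_force: 52.1
```

>>> send_rows(
  rows="0 0 0 -0.03 0.005 0 -1;0 0 0 -0.047 0.007 0 -1;0 0 0 -0.047 0.007 0.05 -1;0 0 0 -0.047 0.007 0.1 -1;0 0 0 -0.047 0.007 0.125 -1;0 0 0 -0.047 0.007 0.131 -1;0 0 0 -0.047 0.007 0.131 -1",
)

```text
time: 8.85
eef_pos: [0.6, -0.1898, 0.1041]
tcp_rot: [0.707, 0.707, 0.0, 0.0]
contact_force: [-0.2, -0.2, -1.2]
opening: 0.546
finger_force: 52.1
```

Converted, 4 mm / 1000 = 0.004, 2 mm / 1000 = 0.002.

>>> send_rows(
  rows="0 0 0 0 0 0.002 -1;0 0 0 0 0 0.004 -1;0 0 0 0 0 0.004 -1",
)

```text
time: 9.22
eef_pos: [0.5998, -0.1902, 0.1001]
tcp_rot: [0.707, 0.707, 0.0, 0.0]
contact_force: [-0.3, -0.4, -2.2]
opening: 0.542
finger_force: 52.1
```

Converted, 3 mm / 1000 = 0.003, 1.5 mm / 1000 = 0.0015.

>>> send_rows(
  rows="0 0 0 0 0 0.0015 -1;0 0 0 0 0 0.003 -1;0 0 0 0 0 0.003 -1",
)

```text
time: 9.6
eef_pos: [0.6001, -0.1906, 0.0992]
tcp_rot: [0.707, 0.707, -0.0, 0.0]
contact_force: [-3.6, 1.1, 6.8]
opening: 0.541
finger_force: 52.9
```

>>> send_rows(
  rows="0 0 0 0 0 -0.001 -1;0 0 0 0 0 -0.001 0.4;0 0 0 0 0 -0.001 0.6;0 0 0 0 0 -0.001 1;0 0 0 0 0 -0.001 1;0 0 0 0 0 -0.04 1;0 0 0 0 0 -0.09 1;0 0 0 0 0 -0.13 1",
)

```text
time: 10.6
eef_pos: [0.5999, -0.1903, 0.2287]
tcp_rot: [0.707, 0.707, 0.0, 0.001]
contact_force: [0.6, -0.0, -0.4]
opening: 1.0
finger_force: 0.0
```

>>> send_rows(
  rows="0 0 0 0.06 -0.009 0 1;0 0 0 0.12 -0.018 0 1;0 0 0 0.18 -0.027 0 1;0 0 0 0.24 -0.036 0 1;0 0 0 0.3 -0.045 0 1;0 0 0 0.36 -0.054 0 1;0 0 0 0.42 -0.064 0 1;0 0 0 0.482 -0.073 0 1",
)

```text
time: 11.6
eef_pos: [0.5261, 0.2936, 0.2268]
tcp_rot: [0.707, 0.707, 0.0, 0.0]
contact_force: [-0.3, 0.1, 0.4]
opening: 1.002
finger_force: 0.0
```

>>> send_rows(
  rows="0 0 0 0 0 0.04 1;0 0 0 0 0 0.09 1;0 0 0 0 0 0.11 1;0 0 0 0 0 0.11 1",
)

```text
time: 12.1
eef_pos: [0.5258, 0.2912, 0.1152]
tcp_rot: [0.707, 0.707, -0.002, -0.001]
contact_force: [-0.6, 0.6, 0.2]
opening: 0.999
finger_force: 0.0
```

Run:
```python
from h import *
s=ctrl.get_state();e=np.array(s["eef_pos"]);print(e,s["contact_force"])
p=ctrl.read_camera("side");a=cv2.resize(p["color"][80:200,190:290,::-1],None,fx=5,fy=5,interpolation=cv2.INTER_CUBIC)
b=cv2.resize(p["color"][210:370,130:290,::-1],None,fx=2,fy=2)
c=np.zeros((600,830,3),np.uint8);c[:,:500]=a;c[:320,505:825]=b
cv2.imwrite("pics/c8.png",c[:,:800])
```

```text
[0.52579841 0.29121733 0.11515287] [-0.62102059  0.6254907   0.16301504]
```

View pics/c8.png

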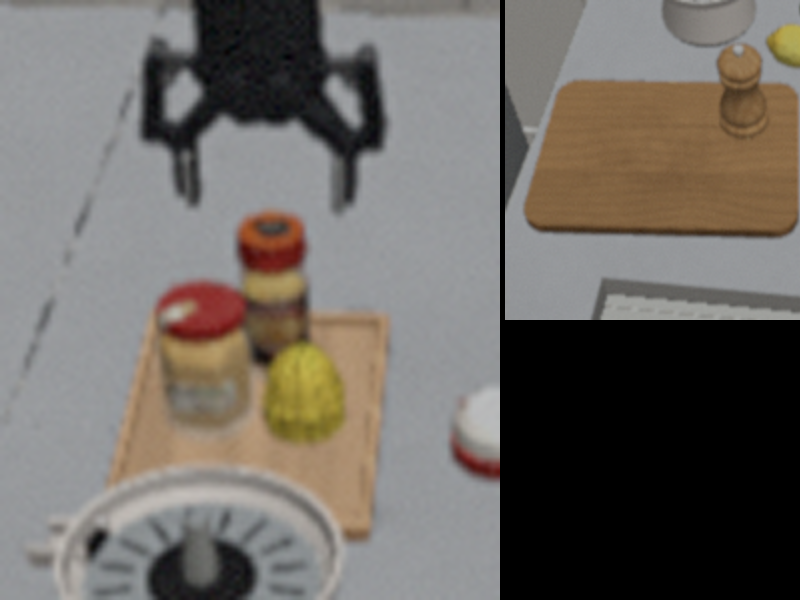

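The mill stands on the board (inset, about (740,120)). The tips at crop (190,205) and (343,207) straddle the spice cap at (272,235). I'll descend and grip.

Converted, 38 mm / 1000 = 0.038, 20 mm / 1000 = 0.02.

>>> send_rows(
  rows="0 0 0 0.001 0.001 0.02 1;0 0 0 0.001 0.001 0.038 1;0 0 0 0.001 0.001 0.038 1;0 0 0 0.001 0.001 0.038 0.1;0 0 0 0.001 0.001 0.038 0.1;0 0 0 0.001 0.001 0.038 -1;0 0 0 0.001 0.001 0.038 -1;0 0 0 0.001 0.001 0.038 -1",
)

```text
time: 13.15
eef_pos: [0.5281, 0.293, 0.0796]
tcp_rot: [0.707, 0.707, 0.001, 0.0]
contact_force: [-0.7, 0.5, 5.0]
opening: 0.504
finger_force: 50.8
```

Converted, -20 mm / 1000 = -0.02, -5 mm / 1000 = -0.005.

>>> send_rows(
  rows="0 0 0 0 0 -0.005 -1;0 0 0 0 0 -0.02 -1;0 0 0 0 0 -0.02 -1",
)

```text
time: 13.52
eef_pos: [0.5287, 0.2931, 0.1004]
tcp_rot: [0.707, 0.707, 0.002, 0.001]
contact_force: [0.7, 1.0, -0.9]
opening: 0.5
finger_force: 50.8
```

Converted, -320 mm / 1000 = -0.32, -260 mm / 1000 = -0.26.

>>> send_rows(
  rows="0 0 0 0 0 -0.06 -1;0 0 0 0 0 -0.115 -1;0 0 0 -0.02 0 -0.148 -1;0 0 0 -0.08 0 -0.148 -1;0 0 0 -0.14 0 -0.148 -1;0 0 0 -0.2 0 -0.148 -1;0 0 0 -0.26 0 -0.148 -1;0 0 0 -0.32 0 -0.148 -1",
)

```text
time: 14.52
eef_pos: [0.5272, -0.0291, 0.2466]
tcp_rot: [0.707, 0.707, 0.0, 0.0]
contact_force: [0.8, -0.7, -0.5]
opening: 0.506
finger_force: 51.2
```

Converted, -248 mm / 1000 = -0.248, -235 mm / 1000 = -0.235.

>>> send_rows(
  rows="0 0 0 -0.06 0 0 -1;0 0 0 -0.12 0 0 -1;0 0 0 -0.18 0.005 0 -1;0 0 0 -0.235 0.02 0 -1;0 0 0 -0.248 0.072 0 -1;0 0 0 -0.248 0.072 0.05 -1;0 0 0 -0.248 0.072 0.1 -1;0 0 0 -0.248 0.072 0.148 -1",
)

```text
time: 15.52
eef_pos: [0.5993, -0.2752, 0.0965]
tcp_rot: [0.707, 0.707, -0.0, -0.0]
contact_force: [0.6, -0.4, -1.9]
opening: 0.504
finger_force: 51.6
```

Converted, 3 mm / 1000 = 0.003, 2 mm / 1000 = 0.002.

>>> send_rows(
  rows="0 0 0 0 0 0.002 -1;0 0 0 0 0 0.003 -1;0 0 0 0 0 0.003 -1",
)

```text
time: 15.9
eef_pos: [0.6005, -0.2757, 0.0974]
tcp_rot: [0.707, 0.707, 0.0, 0.001]
contact_force: [-0.9, 0.4, -0.8]
opening: 0.502
finger_force: 54.6
```

Converted, 1.5 mm / 1000 = 0.0015.

>>> send_rows(
  rows="0 0 0 0 0 0.0015 -1;0 0 0 0 0 0.0015 -1",
)

```text
time: 16.15
eef_pos: [0.5998, -0.2754, 0.0947]
tcp_rot: [0.707, 0.707, 0.0, 0.0]
contact_force: [-0.5, 0.5, -1.0]
opening: 0.503
finger_force: 54.6
```

Converted, 1.5 mm / 1000 = 0.0015.

>>> send_rows(
  rows="0 0 0 0 0 0.0015 -1;0 0 0 0 0 0.0015 -1",
)

```text
time: 16.4
eef_pos: [0.5995, -0.2752, 0.0924]
tcp_rot: [0.707, 0.707, -0.0, -0.0]
contact_force: [0.7, 1.0, -1.3]
opening: 0.505
finger_force: 54.6
```

Converted, 1.5 mm / 1000 = 0.0015.

>>> send_rows(
  rows="0 0 0 0 0 0.0015 -1;0 0 0 0 0 0.0015 -1",
)

```text
time: 16.65
eef_pos: [0.5995, -0.2752, 0.0908]
tcp_rot: [0.707, 0.707, -0.0, -0.0]
contact_force: [0.2, 0.9, -0.8]
opening: 0.504
finger_force: 54.6
```

Converted, 1.5 mm / 1000 = 0.0015.

>>> send_rows(
  rows="0 0 0 0 0 0.0015 -1;0 0 0 0 0 0.0015 -1",
)

```text
time: 16.9
eef_pos: [0.5997, -0.2754, 0.0907]
tcp_rot: [0.707, 0.707, -0.0, 0.0]
contact_force: [-2.2, 1.1, 4.2]
opening: 0.503
finger_force: 55.1
```

Converted, -150 mm / 1000 = -0.15, -100 mm / 1000 = -0.1.

>>> send_rows(
  rows="0 0 0 0 0 -0.001 -1;0 0 0 0 0 -0.001 0.3;0 0 0 0 0 -0.001 0.6;0 0 0 0 0 -0.001 1;0 0 0 0 0 -0.001 1;0 0 0 0 0 -0.05 1;0 0 0 0 0 -0.1 1;0 0 0 0 0 -0.15 1",
)

```text
time: 17.9
eef_pos: [0.5995, -0.2752, 0.241]
tcp_rot: [0.707, 0.707, 0.0, -0.0]
contact_force: [1.0, -0.9, 0.1]
opening: 0.998
finger_force: 0.0
```

Converted, 480 mm / 1000 = 0.48, 420 mm / 1000 = 0.42.

>>> send_rows(
  rows="0 0 0 0.06 -0.013 0 1;0 0 0 0.12 -0.026 0 1;0 0 0 0.18 -0.039 0 1;0 0 0 0.24 -0.052 0 1;0 0 0 0.3 -0.065 0 1;0 0 0 0.36 -0.078 0 1;0 0 0 0.42 -0.091 0 1;0 0 0 0.48 -0.104 0 1",
)

```text
time: 18.9
eef_pos: [0.495, 0.2066, 0.2399]
tcp_rot: [0.707, 0.707, 0.0, 0.0]
contact_force: [0.9, 0.3, -0.3]
opening: 0.999
finger_force: 0.0
```

Converted, 140 mm / 1000 = 0.14, 100 mm / 1000 = 0.1.

>>> send_rows(
  rows="0 0 0 0.034 -0.006 0 1;0 0 0 0.034 -0.006 0.05 1;0 0 0 0.034 -0.006 0.1 1;0 0 0 0.034 -0.006 0.14 1;0 0 0 0.034 -0.006 0.14 1",
)

```text
time: 19.52
eef_pos: [0.4867, 0.2379, 0.096]
tcp_rot: [0.707, 0.707, -0.004, -0.002]
contact_force: [0.4, -0.1, 0.5]
opening: 1.002
finger_force: 0.0
```

Run:
```python
from h import *
s=ctrl.get_state();e=np.array(s["eef_pos"]);print(e,s["contact_force"])
p=ctrl.read_camera("side");a=cv2.resize(p["color"][80:200,190:290,::-1],None,fx=5,fy=5,interpolation=cv2.INTER_CUBIC)
b=cv2.resize(p["color"][210:370,130:290,::-1],None,fx=2,fy=2)
c=np.zeros((600,830,3),np.uint8);c[:,:500]=a;c[:320,505:825]=b
cv2.imwrite("pics/c9.png",c[:,:800])
```

```text
[0.48667357 0.23794307 0.09598081] [ 0.44403576 -0.14998575  0.51297828]
```

View pics/c9.png

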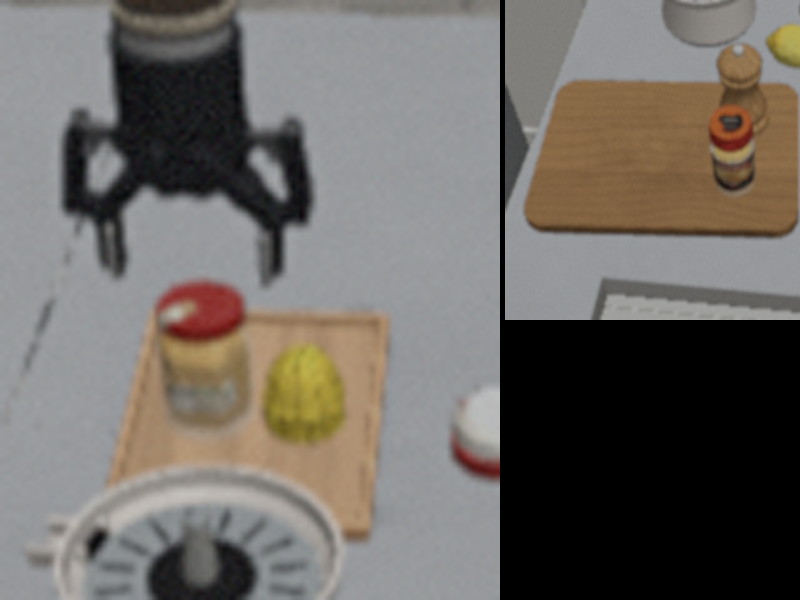

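Mill and spice jar stand on the board (inset). The tips at crop (117,270) and (270,280) need about +3 mm in x to centre on the spread lid at (201,305).

Converted, 34 mm / 1000 = 0.034, 18 mm / 1000 = 0.018.

>>> send_rows(
  rows="0 0 0 0 0.003 0 1;0 0 0 0 0.003 0.018 1;0 0 0 0 0.003 0.034 1;0 0 0 0 0.003 0.034 0.4;0 0 0 0 0.003 0.034 0.4;0 0 0 0 0.003 0.034 -1;0 0 0 0 0.003 0.034 -1;0 0 0 0 0.003 0.034 -1",
  grip_force=60,
)

```text
time: 20.58
eef_pos: [0.4921, 0.2389, 0.0661]
tcp_rot: [0.707, 0.707, -0.001, -0.001]
contact_force: [-6.5, -0.6, 5.5]
opening: 0.638
finger_force: 64.3
```

>>> send_rows(
  rows="0 0 0 0 0 -0.005 -1;0 0 0 0 0 -0.02 -1;0 0 0 0 0 -0.02 -1",
)

```text
time: 20.95
eef_pos: [0.4943, 0.239, 0.0873]
tcp_rot: [0.707, 0.707, 0.002, 0.001]
contact_force: [0.3, 0.5, -3.9]
opening: 0.636
finger_force: 64.4
```

Converted, -320 mm / 1000 = -0.32, -260 mm / 1000 = -0.26.

>>> send_rows(
  rows="0 0 0 0 0 -0.06 -1;0 0 0 0 0 -0.115 -1;0 0 0 -0.02 0 -0.15 -1;0 0 0 -0.08 -0.005 -0.15 -1;0 0 0 -0.14 -0.01 -0.15 -1;0 0 0 -0.2 -0.015 -0.15 -1;0 0 0 -0.26 -0.02 -0.15 -1;0 0 0 -0.32 -0.025 -0.15 -1",
)

```text
time: 21.95
eef_pos: [0.4672, -0.0832, 0.2356]
tcp_rot: [0.707, 0.707, 0.0, 0.001]
contact_force: [1.0, -0.8, -3.9]
opening: 0.633
finger_force: 66.7
```

Converted, -154 mm / 1000 = -0.154, 153 mm / 1000 = 0.153.

>>> send_rows(
  rows="0 0 0 -0.06 -0.007 0 -1;0 0 0 -0.12 -0.014 0 -1;0 0 0 -0.154 -0.018 0 -1;0 0 0 -0.154 -0.018 0.05 -1;0 0 0 -0.154 -0.018 0.1 -1;0 0 0 -0.154 -0.018 0.15 -1;0 0 0 -0.154 -0.018 0.153 -1;0 0 0 -0.154 -0.018 0.153 -1",
)

```text
time: 22.95
eef_pos: [0.4501, -0.2355, 0.0833]
tcp_rot: [0.707, 0.707, 0.0, 0.0]
contact_force: [0.3, -0.3, -3.8]
opening: 0.634
finger_force: 72.1
```

Converted, 4 mm / 1000 = 0.004, 2 mm / 1000 = 0.002.

>>> send_rows(
  rows="0 0 0 0 0 0.002 -1;0 0 0 0 0 0.004 -1;0 0 0 0 0 0.004 -1",
)

```text
time: 23.32
eef_pos: [0.4498, -0.2353, 0.079]
tcp_rot: [0.707, 0.707, 0.0, 0.0]
contact_force: [-0.3, -0.2, -4.4]
opening: 0.633
finger_force: 72.1
```

Converted, 1.5 mm / 1000 = 0.0015.

>>> send_rows(
  rows="0 0 0 0 0 0.0015 -1;0 0 0 0 0 0.0015 -1",
)

```text
time: 23.58
eef_pos: [0.45, -0.2358, 0.0782]
tcp_rot: [0.707, 0.707, -0.0, 0.0]
contact_force: [-1.0, 0.4, 3.2]
opening: 0.636
finger_force: 72.8
```

Converted, -150 mm / 1000 = -0.15, -100 mm / 1000 = -0.1.

>>> send_rows(
  rows="0 0 0 0 0 -0.001 -1;0 0 0 0 0 -0.001 0.5;0 0 0 0 0 -0.001 0.7;0 0 0 0 0 -0.001 1;0 0 0 0 0 -0.001 1;0 0 0 0 0 -0.05 1;0 0 0 0 0 -0.1 1;0 0 0 0 0 -0.15 1",
)

```text
time: 24.58
eef_pos: [0.4494, -0.2351, 0.2286]
tcp_rot: [0.707, 0.707, 0.0, -0.0]
contact_force: [1.0, -0.1, -0.4]
opening: 1.001
finger_force: 0.0
```

Converted, 440 mm / 1000 = 0.44, 385 mm / 1000 = 0.385, 80 degrees / 180 = 0.4444.

>>> send_rows(
  rows="0 0 0.0556 0.055 0.012 0 1;0 0 0.1111 0.11 0.024 0 1;0 0 0.1667 0.165 0.035 0 1;0 0 0.2222 0.22 0.047 0 1;0 0 0.2778 0.275 0.058 0 1;0 0 0.3333 0.33 0.07 0 1;0 0 0.3889 0.385 0.082 0 1;0 0 0.4444 0.44 0.094 0 1",
)

```text
time: 25.58
eef_pos: [0.5424, 0.1985, 0.2273]
tcp_rot: [0.994, 0.11, 0.0, 0.0]
contact_force: [0.5, -0.7, 0.3]
opening: 0.997
finger_force: 0.0
```

Run:
```python
from h import *
np.set_printoptions(precision=4,suppress=True)
s=ctrl.get_state();e=np.array(s["eef_pos"]);print(e,s["tcp_rot"])
for c in ["side","top"]:
    p=ctrl.read_camera(c)
    for t in ["pepper_mill","spice_jar","spread_jar","cone"]:
        for q in ctrl.look_for(p,t)[:1]: W=w(p,q["position"]);print(c,t,round(q["p"],2),W,px(p,W).round())
```

```text
[0.5424 0.1985 0.2273] [0.9939 0.1099 0.0003 0.0001]
side pepper_mill 0.86 [ 0.609  -0.2015  0.1129] [250. 249.]
side spice_jar 0.87 [ 0.6023 -0.2864  0.1022] [242. 284.]
side spread_jar 0.87 [ 0.4569 -0.2557  0.0925] [178. 270.]
side cone 0.54 [0.556  0.2253 0.0358] [250. 159.]
top pepper_mill 0.92 [ 0.593  -0.1811  0.1329] [324. 184.]
top spice_jar 0.66 [ 0.5956 -0.2587  0.1254] [351. 183.]
top spread_jar 0.75 [ 0.4527 -0.2294  0.1117] [340. 233.]
top cone 0.61 [0.6703 0.0056 0.0358] [260. 162.]
```

>>> send_rows(
  rows="0 0 0 0 0 0 1;0 0 0 0 0 0 1",
)

```text
time: 26.32
eef_pos: [0.5422, 0.1962, 0.2273]
tcp_rot: [0.994, 0.112, 0.0, -0.0]
contact_force: [-0.9, 0.7, -0.3]
opening: 1.0
finger_force: 0.0
```

Run:
```python
from h import *
np.set_printoptions(precision=4,suppress=True)
s=ctrl.get_state();e=np.array(s["eef_pos"]);q=s["tcp_rot"];q6=s["qpos"]
th=2*np.arctan2(q[1],q[0]);print(e,np.degrees(th),np.degrees(q6[0]-q6[5])+90)
th=np.radians(np.degrees(q6[0]-q6[5])+90)
d=np.array([.551,.2375])-e[:2];c,S=np.cos(th),np.sin(th);print("x' y'",d[0]*c+d[1]*S,d[0]*S-d[1]*c)
p=ctrl.read_camera("side")
x0,y0,x1,y1=240,135,270,180;im=cv2.resize(p["color"][y0:y1,x0:x1],None,fx=8,fy=8,interpolation=cv2.INTER_CUBIC)
h=cv2.cvtColor(im,cv2.COLOR_RGB2HSV);m=((h[...,0]>23)&(h[...,0]<33)&(h[...,1]>150)&(h[...,2]>70))
v,u=np.nonzero(m);print("cone S",u.min()/8+x0,u.max()/8+x0,v.min()/8+y0,v.max()/8+y0)
for P in ([.525,.2375,.008],[.577,.2375,.008],[.551,.2375-.026,.008],[.551,.2375,.062]):print(px(p,P))
```

```text
[0.5422 0.1962 0.2273] 12.912494847141987 12.912768953370247
x' y' 0.0177591568424879 -0.03826385101020037
cone S 243.25 258.25 150.125 167.75
[241.6514 163.1163]
[257.6871 163.8769]
[248.6661 168.508 ]
[249.0364 149.7768]
```

Converted, 180 mm / 1000 = 0.18, 150 mm / 1000 = 0.15, 12.9 degrees / 180 = 0.0717.

>>> send_rows(
  rows="0 0 0.0444 0.0207 -0.0377 0 1;0 0 0.0717 0.0207 -0.0377 0 1;0 0 0.0717 0.0207 -0.0377 0.05 1;0 0 0.0717 0.0207 -0.0377 0.1 1;0 0 0.0717 0.0207 -0.0377 0.15 1;0 0 0.0717 0.0207 -0.0377 0.18 1;0 0 0.0717 0.0207 -0.0377 0.18 1",
  grip_force=40,
)

```text
time: 27.25
eef_pos: [0.5514, 0.2374, 0.044]
tcp_rot: [1.0, 0.0, -0.003, 0.001]
contact_force: [0.1, -0.3, -0.0]
opening: 0.997
finger_force: 0.0
```

Run:
```python
from h import *
s=ctrl.get_state();e=np.array(s["eef_pos"]);print(e,s["contact_force"],np.degrees(s["qpos"][0]-s["qpos"][5])+90)
p=ctrl.read_camera("side");a=cv2.resize(p["color"][110:185,200:300,::-1],None,fx=8,fy=8,interpolation=cv2.INTER_CUBIC)
cv2.imwrite("pics/c10.png",a)
```

```text
[0.55142007 0.23740253 0.04400003] [ 0.13203177 -0.26310482 -0.02325346] 0.05203740564417103
```

View pics/c10.png

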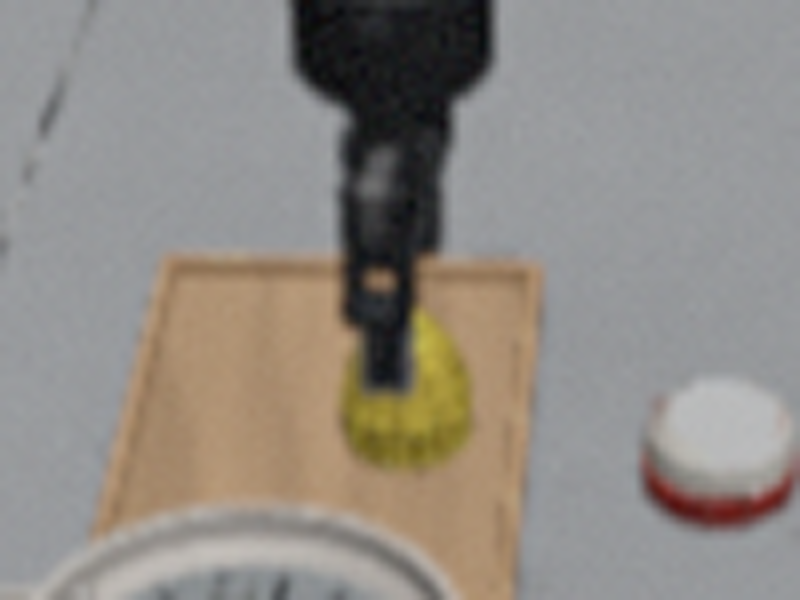

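The near fingertip is at px (248.5,158.5) and the cone centre at about column 250.6, so I'll shift +4 mm in x and descend.

Converted, 36 mm / 1000 = 0.036, 20 mm / 1000 = 0.02.

>>> send_rows(
  rows="0 0 0 0.004 0 0 1;0 0 0 0.004 0 0.02 1;0 0 0 0.004 0 0.036 1;0 0 0 0.004 0 0.036 1",
)

```text
time: 27.8
eef_pos: [0.5559, 0.2375, 0.0086]
tcp_rot: [1.0, 0.0, -0.002, 0.001]
contact_force: [0.3, -0.4, 0.2]
opening: 1.0
finger_force: 0.0
```

Converted, 8 mm / 1000 = 0.008.

>>> send_rows(
  rows="0 0 0 0 0 0.008 1;0 0 0 0 0 0.008 0.4;0 0 0 0 0 0.008 0.4;0 0 0 0 0 0.008 0.3",
)

```text
time: 28.3
eef_pos: [0.5582, 0.2381, 0.0036]
tcp_rot: [1.0, 0.0, 0.0, -0.0]
contact_force: [-0.1, 0.6, 0.1]
opening: 0.649
finger_force: 0.0
```

Converted, 3 mm / 1000 = 0.003.

>>> send_rows(
  rows="0 0 0 0 0 0.003 0.3;0 0 0 0 0 0.003 0.3;0 0 0 0 0 0.003 -1;0 0 0 0 0 0.003 -1;0 0 0 0 0 0.003 -1;0 0 0 0 0 0.003 -1",
  grip_force=60,
)

```text
time: 29.05
eef_pos: [0.5582, 0.2382, 0.0005]
tcp_rot: [1.0, 0.0, 0.0, -0.0]
contact_force: [0.3, 1.0, 2.4]
opening: 0.576
finger_force: 62.2
```

Converted, 235 mm / 1000 = 0.235, 210 mm / 1000 = 0.21.

>>> send_rows(
  rows="0 0 0 0 0 -0.01 -1;0 0 0 0 0 -0.06 -1;0 0 0 0 0 -0.12 -1;0 0 0 -0.005 0.03 -0.15 -1;0 0 0 -0.01 0.09 -0.15 -1;0 0 0 -0.016 0.15 -0.15 -1;0 0 0 -0.022 0.21 -0.15 -1;0 0 0 -0.025 0.235 -0.15 -1",
)

```text
time: 30.05
eef_pos: [0.5322, 0.0004, 0.1504]
tcp_rot: [1.0, -0.001, -0.0, 0.0]
contact_force: [0.2, 0.5, -0.3]
opening: 0.577
finger_force: 62.2
```

>>> send_rows(
  rows="0 0 0 0 0 0.015 -1;0 0 0 0 0 0.015 -1",
)

```text
time: 30.3
eef_pos: [0.5315, 0.0039, 0.1331]
tcp_rot: [1.0, 0.0, -0.002, -0.001]
contact_force: [0.1, 0.5, -0.5]
opening: 0.573
finger_force: 62.2
```

Run:
```python
from h import *
s=ctrl.get_state();e=np.array(s["eef_pos"]);print(e,s["contact_force"],s["opening"])
p=ctrl.read_camera("side");a=cv2.resize(p["color"][140:240,190:290,::-1],None,fx=6,fy=6,interpolation=cv2.INTER_CUBIC)
cv2.imwrite("pics/c11.png",a)
for x,y,z in [(.5295,.003,.085),(.5295,.003,.124),(.5295,.003,.137),(.5295,.003,.16)]:print(z,(px(p,[x,y,z])-[190,140])*6)
```

```text
[0.53147745 0.00391195 0.13310343] [ 0.10439115  0.5458352  -0.49941119] 0.5734373151389673
0.085 [239.36976097 324.75157866]
0.124 [233.05965387 257.51745617]
0.137 [230.88301662 234.3254099 ]
0.16 [226.93772097 192.28832763]
```

View pics/c11.png

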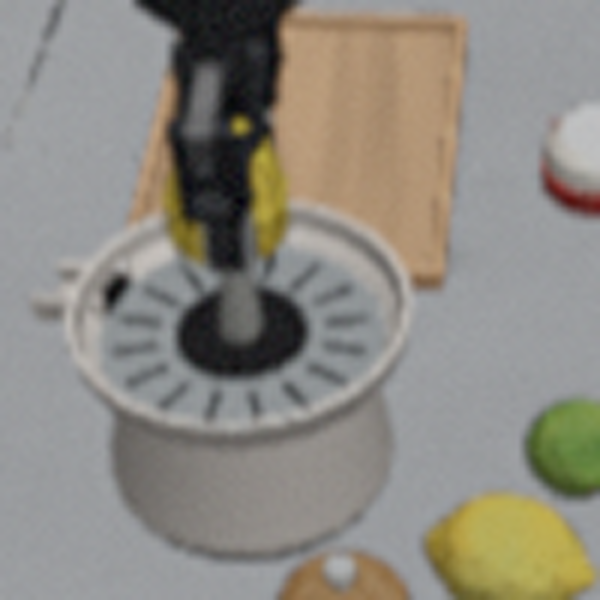

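The cone (columns 168–288 in the crop) hangs just over the spindle (240,300) and the axes agree within 1–2 mm. I'll lower it on.

Converted, 36 mm / 1000 = 0.036, 30 mm / 1000 = 0.03.

>>> send_rows(
  rows="0 0 0 0.001 0.001 0.01 -1;0 0 0 0.001 0.001 0.02 -1;0 0 0 0.001 0.001 0.03 -1;0 0 0 0.001 0.001 0.036 -1;0 0 0 0.001 0.001 0.036 -1",
)

```text
time: 30.98
eef_pos: [0.5336, 0.0021, 0.0984]
tcp_rot: [1.0, 0.0, -0.001, -0.0]
contact_force: [0.2, -0.4, -1.0]
opening: 0.578
finger_force: 62.2
```

Converted, 14 mm / 1000 = 0.014, 10 mm / 1000 = 0.01.

>>> send_rows(
  rows="0 0 0 0 0 0.005 -1;0 0 0 0 0 0.01 -1;0 0 0 0 0 0.014 -1;0 0 0 0 0 0.014 -1",
)

```text
time: 31.48
eef_pos: [0.5333, 0.0027, 0.0842]
tcp_rot: [1.0, 0.0, -0.001, -0.001]
contact_force: [-1.8, 3.6, -1.9]
opening: 0.574
finger_force: 62.2
```

Converted, 4 mm / 1000 = 0.004, 2 mm / 1000 = 0.002.

>>> send_rows(
  rows="0 0 0 0 -0.001 0.002 -1;0 0 0 0 -0.001 0.004 -1;0 0 0 0 -0.001 0.004 -1",
)

```text
time: 31.85
eef_pos: [0.5334, 0.003, 0.0814]
tcp_rot: [1.0, 0.001, -0.001, 0.0]
contact_force: [-6.1, 2.9, 4.3]
opening: 0.58
finger_force: 62.8
```

Converted, 2 mm / 1000 = 0.002, -1.5 mm / 1000 = -0.0015.

>>> send_rows(
  rows="0 0 0 -0.001 -0.0005 0 -1;0 0 0 -0.0015 -0.0008 0.001 -1;0 0 0 -0.0015 -0.0008 0.002 -1;0 0 0 -0.0015 -0.0008 0.002 -1",
  grip_force=90,
)

```text
time: 32.35
eef_pos: [0.5332, 0.0031, 0.0798]
tcp_rot: [1.0, 0.001, 0.001, 0.001]
contact_force: [-2.7, -2.3, 4.9]
opening: 0.571
finger_force: 96.2
```

Converted, 3 mm / 1000 = 0.003, 1.5 mm / 1000 = 0.0015.

>>> send_rows(
  rows="0 0 0 0 0.0005 0.0015 -1;0 0 0 0 0.0005 0.003 -1;0 0 0 0 0.0005 0.003 -1",
)

```text
time: 32.72
eef_pos: [0.5333, 0.003, 0.078]
tcp_rot: [1.0, 0.001, 0.0, 0.0]
contact_force: [-6.6, -1.1, 11.0]
opening: 0.567
finger_force: 97.1
```

Converted, 3 mm / 1000 = 0.003, 1.5 mm / 1000 = 0.0015.

>>> send_rows(
  rows="0 0 0 -0.0007 0 0.0015 -1;0 0 0 -0.0007 0 0.003 -1;0 0 0 -0.0007 0 0.003 -1",
)

```text
time: 33.1
eef_pos: [0.5333, 0.0031, 0.0776]
tcp_rot: [1.0, 0.001, 0.0, 0.0]
contact_force: [-10.7, 0.5, 22.9]
opening: 0.566
finger_force: 98.4
```

Converted, 3 mm / 1000 = 0.003, 1.5 mm / 1000 = 0.0015.

>>> send_rows(
  rows="0 0 0 -0.001 0 0.0015 -1;0 0 0 -0.001 0 0.003 -1;0 0 0 -0.001 0 0.003 -1",
)

```text
time: 33.48
eef_pos: [0.5333, 0.003, 0.0775]
tcp_rot: [1.0, 0.001, 0.001, 0.0]
contact_force: [-14.8, 0.3, 35.7]
opening: 0.569
finger_force: 99.8
```

It went stiff at z = 0.0775 under 36 N, so it looks home. I'll unload, release and lift.

>>> send_rows(
  rows="0 0 0 0.0015 0 -0.004 -1;0 0 0 0.003 0 -0.008 -1;0 0 0 0.003 0 -0.008 0.3;0 0 0 0.003 0 -0.008 0.5;0 0 0 0.003 0 -0.008 1;0 0 0 0.003 0 -0.008 1;0 0 0 0.003 0 -0.03 1;0 0 0 0.003 0 -0.08 1",
)

```text
time: 34.48
eef_pos: [0.5318, 0.0037, 0.1481]
tcp_rot: [1.0, 0.0, -0.003, -0.001]
contact_force: [0.8, -0.0, -0.1]
opening: 1.003
finger_force: 0.0
```

Converted, 160 mm / 1000 = 0.16, -100 mm / 1000 = -0.1.

>>> send_rows(
  rows="0 0 0 0 0 -0.06 1;0 0 0 0 0.1 -0.1 1;0 0 0 0 0.16 -0.1 1;0 0 0 0 0.16 -0.1 1",
)

```text
time: 34.98
eef_pos: [0.5343, -0.159, 0.2514]
tcp_rot: [1.0, -0.0, 0.001, 0.001]
contact_force: [0.4, 0.2, 0.6]
opening: 1.003
finger_force: 0.0
```

Run:
```python
from h import *
s=ctrl.get_state();e=np.array(s["eef_pos"]);print(e,s["contact_force"],s["opening"])
p=ctrl.read_camera("side");a=cv2.resize(p["color"][140:240,190:290,::-1],None,fx=6,fy=6,interpolation=cv2.INTER_CUBIC)
cv2.imwrite("pics/c12.png",a)
for z in (.085,.089,.139,.143):print(z,(px(p,[.5295,-.002,z])-[190,140])*6, (px(p,[.5295,-.028,z])-[190,140])*6)
```

```text
[ 0.5342566  -0.15901814  0.25143007] [0.44068795 0.16778406 0.63517208] 1.0034305170663875
0.085 [237.57603416 332.35664009] [228.03745574 372.79840332]
0.089 [236.93659879 325.61307143] [227.36051996 366.03380089]
0.139 [228.65306064 238.25380009] [218.58512541 278.34150198]
0.143 [227.96621964 231.01028556] [217.85699603 271.06532329]
```

View pics/c12.png

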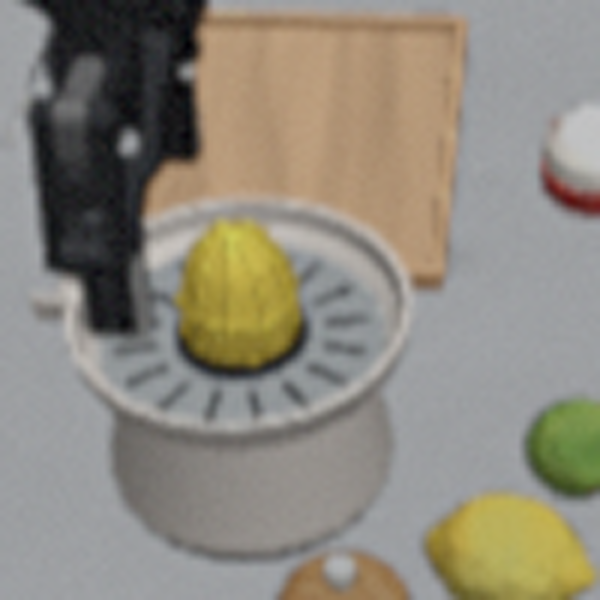

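The side view shows the cone upright, its skirt bottom at crop row 370 against 372 predicted for home (366 if 4 mm high). It slid exactly the 4 mm, so it's home. Now I'll bring the jars back, starting with the spread jar.

Converted, -84 mm / 1000 = -0.084, 78 mm / 1000 = 0.078, -80 degrees / 180 = -0.4444.

>>> send_rows(
  rows="0 0 -0.0556 -0.01 0.01 0 1;0 0 -0.1111 -0.02 0.02 0 1;0 0 -0.1667 -0.03 0.03 0 1;0 0 -0.2222 -0.04 0.04 0 1;0 0 -0.2778 -0.055 0.05 0 1;0 0 -0.3333 -0.065 0.06 0 1;0 0 -0.3889 -0.075 0.07 0 1;0 0 -0.4444 -0.084 0.078 0 1",
  grip_force=60,
)

```text
time: 36.02
eef_pos: [0.4498, -0.2348, 0.25]
tcp_rot: [0.764, 0.645, 0.0, 0.0]
contact_force: [0.1, 0.1, -0.8]
opening: 1.003
finger_force: 0.0
```

```bash
cat > g.py <<'E'
import sys
from h import *
def go(x,y):
    s=ctrl.get_state();e=np.array(s["eef_pos"]);t=np.degrees(s["qpos"][0]-s["qpos"][5])+90;th=np.radians(t)
    d=np.array([x,y])-e[:2];c,S=np.cos(th),np.sin(th)
    print(e,"yaw",t,"x'",1e3*(d[0]*c+d[1]*S),"y'",1e3*(d[0]*S-d[1]*c))
go(*map(float,sys.argv[1:]))
E
python3 g.py .45 -.2355
```

```text
[ 0.44983781 -0.23484023  0.25002749] yaw 80.37860032371117 x' -0.6233858091547085 y' 0.27018189633505346
```

Converted, 171 mm / 1000 = 0.171, 150 mm / 1000 = 0.15, -9.8 degrees / 180 = -0.0544.

>>> send_rows(
  rows="0 0 -0.0544 0 0 0 1;0 0 -0.0544 0 0 0.05 1;0 0 -0.0544 0 0 0.1 1;0 0 -0.0544 0 0 0.15 1;0 0 -0.0544 0 0 0.171 1;0 0 -0.0544 0 0 0.171 0.4;0 0 -0.0544 0 0 0.171 0.4;0 0 -0.0544 0 0 0.171 -1",
)

```text
time: 37.02
eef_pos: [0.4513, -0.2358, 0.0814]
tcp_rot: [0.708, 0.706, 0.0, 0.002]
contact_force: [-1.6, -0.5, 2.3]
opening: 0.636
finger_force: 63.9
```

>>> send_rows(
  rows="0 0 0 0 0 0 -1;0 0 0 0 0 0 -1",
)

```text
time: 37.28
eef_pos: [0.4513, -0.2358, 0.0813]
tcp_rot: [0.708, 0.706, 0.0, 0.002]
contact_force: [-1.3, -0.1, 6.8]
opening: 0.633
finger_force: 64.2
```

Converted, -160 mm / 1000 = -0.16, -120 mm / 1000 = -0.12.

>>> send_rows(
  rows="0 0 0 0 0 -0.005 -1;0 0 0 0 0 -0.02 -1;0 0 0 0 0 -0.07 -1;0 0 0 0 0 -0.12 -1;0 0 0 0 0 -0.16 -1;0 0 0 0 0 -0.16 -1",
)

```text
time: 38.02
eef_pos: [0.4518, -0.236, 0.2435]
tcp_rot: [0.708, 0.706, 0.001, 0.005]
contact_force: [0.2, 0.6, -4.2]
opening: 0.63
finger_force: 65.3
```

```bash
python3 g.py .491 .239
```

```text
[ 0.45182789 -0.23602554  0.24353813] yaw 89.85812413335302 x' 475.1210805731677 y' 37.99573134600833
```

Converted, 475 mm / 1000 = 0.475, 420 mm / 1000 = 0.42.

>>> send_rows(
  rows="0 0 0 0.06 0.005 0 -1;0 0 0 0.12 0.01 0 -1;0 0 0 0.18 0.015 0 -1;0 0 0 0.24 0.02 0 -1;0 0 0 0.3 0.025 0 -1;0 0 0 0.36 0.03 0 -1;0 0 0 0.42 0.035 0 -1;0 0 0 0.475 0.038 0 -1",
)

```text
time: 39.02
eef_pos: [0.4876, 0.2419, 0.2357]
tcp_rot: [0.708, 0.706, -0.002, -0.001]
contact_force: [2.4, -1.5, -3.8]
opening: 0.631
finger_force: 65.0
```

Converted, 173 mm / 1000 = 0.173, 170 mm / 1000 = 0.17.

>>> send_rows(
  rows="0 0 0 0 0 0.05 -1;0 0 0 0 0 0.1 -1;0 0 0 0 0 0.15 -1;0 0 0 0 0 0.17 -1;0 0 0 0 0 0.173 -1;0 0 0 0 0 0.173 -1",
)

```text
time: 39.78
eef_pos: [0.4827, 0.2389, 0.0669]
tcp_rot: [0.708, 0.707, -0.009, -0.005]
contact_force: [-19.6, -6.1, 25.9]
opening: 0.636
finger_force: 70.0
```

Converted, 2 mm / 1000 = 0.002.

>>> send_rows(
  rows="0 0 0 0 0 0.002 -1;0 0 0 0 0 0.002 -1",
)

```text
time: 40.02
eef_pos: [0.4828, 0.2389, 0.0668]
tcp_rot: [0.707, 0.707, -0.01, -0.006]
contact_force: [-23.2, -7.2, 35.7]
opening: 0.632
finger_force: 70.8
```

Converted, -8 mm / 1000 = -0.008, -4 mm / 1000 = -0.004.

>>> send_rows(
  rows="0 0 0 0 0 -0.004 -1;0 0 0 0 0 -0.008 -1;0 0 0 0 0 -0.008 -1",
)

```text
time: 40.4
eef_pos: [0.4886, 0.2399, 0.0708]
tcp_rot: [0.708, 0.706, -0.001, -0.0]
contact_force: [0.7, -0.3, -4.0]
opening: 0.634
finger_force: 67.4
```

Airborne again at (0.489, 0.240). I'll set it down gently and release.

Converted, 3.5 mm / 1000 = 0.0035, 2 mm / 1000 = 0.002.

>>> send_rows(
  rows="0 0 0 0 0.002 0.002 -1;0 0 0 0 0.002 0.0035 -1;0 0 0 0 0.002 0.0035 -1",
)

```text
time: 40.78
eef_pos: [0.4911, 0.24, 0.068]
tcp_rot: [0.708, 0.706, -0.0, -0.0]
contact_force: [-0.5, 0.1, -4.0]
opening: 0.63
finger_force: 67.4
```

>>> send_rows(
  rows="0 0 0 0 0 0.0015 -1;0 0 0 0 0 0.0015 -1",
)

```text
time: 41.02
eef_pos: [0.4915, 0.2402, 0.0676]
tcp_rot: [0.708, 0.706, 0.0, 0.0]
contact_force: [-1.1, 0.3, -1.5]
opening: 0.631
finger_force: 67.7
```

Converted, -175 mm / 1000 = -0.175, -150 mm / 1000 = -0.15.

>>> send_rows(
  rows="0 0 0 0 0 0 0.4;0 0 0 0 0 0 0.6;0 0 0 0 0 0 1;0 0 0 0 0 0 1;0 0 0 0 0 -0.05 1;0 0 0 0 0 -0.1 1;0 0 0 0 0 -0.15 1;0 0 0 0 0 -0.175 1",
  grip_force=50,
)

```text
time: 42.02
eef_pos: [0.4926, 0.2405, 0.2462]
tcp_rot: [0.708, 0.706, 0.003, 0.001]
contact_force: [-0.6, 0.2, -0.8]
opening: 1.001
finger_force: 0.0
```

```bash
python3 g.py .5997 -.2753
```

```text
[0.49257377 0.24052637 0.24619808] yaw 89.85772150231692 x' -515.5587608794882 y' 108.40681582278556
```

Converted, -480 mm / 1000 = -0.48, -420 mm / 1000 = -0.42.

>>> send_rows(
  rows="0 0 0 -0.06 0.013 0 1;0 0 0 -0.12 0.025 0 1;0 0 0 -0.18 0.038 0 1;0 0 0 -0.24 0.05 0 1;0 0 0 -0.3 0.063 0 1;0 0 0 -0.36 0.076 0 1;0 0 0 -0.42 0.088 0 1;0 0 0 -0.48 0.1 0 1",
)

```text
time: 43.02
eef_pos: [0.5903, -0.2421, 0.2422]
tcp_rot: [0.708, 0.706, 0.0, 0.0]
contact_force: [0.2, 0.7, -0.1]
opening: 1.0
finger_force: 0.0
```

Converted, -36 mm / 1000 = -0.036, 8 mm / 1000 = 0.008.

>>> send_rows(
  rows="0 0 0 -0.036 0.008 0 1;0 0 0 -0.036 0.008 0 1",
)

```text
time: 43.28
eef_pos: [0.5978, -0.2789, 0.2415]
tcp_rot: [0.709, 0.705, -0.0, -0.0]
contact_force: [-0.2, 1.3, 0.4]
opening: 1.007
finger_force: 0.0
```

```bash
python3 g.py .5997 -.2753
```

```text
[ 0.59778481 -0.27889027  0.24152239] yaw 89.64221514235714 x' 3.602162420063836 y' 1.8927333201152727
```

Converted, 150 mm / 1000 = 0.15, 140 mm / 1000 = 0.14.

>>> send_rows(
  rows="0 0 0 0.001 0.001 0.05 1;0 0 0 0.001 0.001 0.1 1;0 0 0 0.001 0.001 0.14 1;0 0 0 0.001 0.001 0.15 1;0 0 0 0.001 0.001 0.15 1;0 0 0 0.001 0.001 0.15 0.2;0 0 0 0.001 0.001 0.15 0.2;0 0 0 0.001 0.001 0.15 -1",
)

```text
time: 44.28
eef_pos: [0.6002, -0.2759, 0.0944]
tcp_rot: [0.708, 0.706, 0.0, 0.002]
contact_force: [0.1, -0.2, 5.5]
opening: 0.505
finger_force: 51.4
```

>>> send_rows(
  rows="0 0 0 0 0 0 -1;0 0 0 0 0 0 -1",
)

```text
time: 44.52
eef_pos: [0.6002, -0.2759, 0.0944]
tcp_rot: [0.708, 0.706, 0.0, 0.002]
contact_force: [0.2, -0.1, 6.4]
opening: 0.505
finger_force: 51.3
```

Converted, 170 mm / 1000 = 0.17, -155 mm / 1000 = -0.155.

>>> send_rows(
  rows="0 0 0 0 0 -0.01 -1;0 0 0 0 0 -0.06 -1;0 0 0 0 0 -0.11 -1;0 0 0 0 0 -0.155 -1;0 0 0 0 -0.055 -0.155 -1;0 0 0 0.05 -0.072 -0.155 -1;0 0 0 0.11 -0.072 -0.155 -1;0 0 0 0.17 -0.072 -0.155 -1",
)

```text
time: 45.52
eef_pos: [0.5264, -0.1035, 0.2468]
tcp_rot: [0.709, 0.706, -0.0, -0.0]
contact_force: [-0.1, 0.2, -1.1]
opening: 0.505
finger_force: 51.5
```

Converted, 395 mm / 1000 = 0.395, 360 mm / 1000 = 0.36.

>>> send_rows(
  rows="0 0 0 0.06 0 0 -1;0 0 0 0.12 0 0 -1;0 0 0 0.18 0 0 -1;0 0 0 0.24 0 0 -1;0 0 0 0.3 0 0 -1;0 0 0 0.36 0 0 -1;0 0 0 0.395 0 0 -1;0 0 0 0.395 0 0 -1",
)

```text
time: 46.52
eef_pos: [0.5274, 0.292, 0.2464]
tcp_rot: [0.707, 0.708, -0.001, -0.0]
contact_force: [0.0, -0.5, -1.5]
opening: 0.506
finger_force: 51.5
```

```bash
python3 g.py .5275 .293
```

```text
[0.52738005 0.29202896 0.24638146] yaw 90.0731539705077 x' 0.9708825140332237 y' 0.12119419623307237
```

Down to about 4 mm above the floor, then gentle steps.

Converted, 160 mm / 1000 = 0.16, 145 mm / 1000 = 0.145.

>>> send_rows(
  rows="0 0 0 0.001 0 0.05 -1;0 0 0 0.001 0 0.1 -1;0 0 0 0.001 0 0.145 -1;0 0 0 0.001 0 0.16 -1;0 0 0 0.001 0 0.16 -1;0 0 0 0.001 0 0.16 -1",
)

```text
time: 47.28
eef_pos: [0.5303, 0.2913, 0.0898]
tcp_rot: [0.708, 0.706, 0.002, 0.001]
contact_force: [0.5, 1.1, -0.6]
opening: 0.504
finger_force: 51.5
```

Converted, 2 mm / 1000 = 0.002.

>>> send_rows(
  rows="0 0 0 0 0 0.002 -1;0 0 0 0 0 0.002 -1",
)

```text
time: 47.52
eef_pos: [0.529, 0.2913, 0.0863]
tcp_rot: [0.708, 0.706, 0.001, 0.0]
contact_force: [-0.0, 0.3, -0.6]
opening: 0.504
finger_force: 51.5
```

Converted, 4 mm / 1000 = 0.004, 2 mm / 1000 = 0.002.

>>> send_rows(
  rows="0 0 0 0 0 0.002 -1;0 0 0 0 0 0.004 -1;0 0 0 0 0 0.004 -1",
)

```text
time: 47.9
eef_pos: [0.5283, 0.291, 0.0809]
tcp_rot: [0.708, 0.706, -0.0, -0.0]
contact_force: [0.2, -0.3, -0.2]
opening: 0.501
finger_force: 51.7
```

>>> send_rows(
  rows="0 0 0 0 0 0.0015 -1;0 0 0 0 0 0.0015 -1",
)

```text
time: 48.15
eef_pos: [0.5286, 0.2913, 0.0808]
tcp_rot: [0.708, 0.706, -0.0, -0.0]
contact_force: [-2.6, -0.1, 4.9]
opening: 0.5
finger_force: 52.0
```

Contact; release and go for the mill at (0.600, -0.190).

>>> send_rows(
  rows="0 0 0 0 0 -0.001 -1;0 0 0 0 0 -0.001 0.3;0 0 0 0 0 -0.001 0.6;0 0 0 0 0 -0.001 1;0 0 0 0 0 -0.001 1;0 0 0 0 0 -0.05 1;0 0 0 0 0 -0.1 1;0 0 0 0 0 -0.155 1",
)

```text
time: 49.15
eef_pos: [0.528, 0.2909, 0.2356]
tcp_rot: [0.708, 0.706, -0.001, -0.0]
contact_force: [0.6, 0.4, 0.2]
opening: 0.999
finger_force: 0.0
```

Converted, -481 mm / 1000 = -0.481, -420 mm / 1000 = -0.42.

>>> send_rows(
  rows="0 0 0 -0.06 0.009 0 1;0 0 0 -0.12 0.018 0 1;0 0 0 -0.18 0.027 0 1;0 0 0 -0.24 0.036 0 1;0 0 0 -0.3 0.045 0 1;0 0 0 -0.36 0.054 0 1;0 0 0 -0.42 0.063 0 1;0 0 0 -0.481 0.072 0 1",
)

```text
time: 50.15
eef_pos: [0.5993, -0.1921, 0.2348]
tcp_rot: [0.708, 0.706, 0.0, 0.0]
contact_force: [0.9, 0.4, -0.7]
opening: 0.999
finger_force: 0.0
```

>>> send_rows(
  rows="0 0 0 0 0 0 1;0 0 0 0 0 0 1",
)

```text
time: 50.4
eef_pos: [0.599, -0.1899, 0.2343]
tcp_rot: [0.708, 0.706, 0.0, -0.001]
contact_force: [0.5, 1.3, -0.5]
opening: 0.995
finger_force: 0.0
```

```bash
python3 g.py .6 -.19
```

```text
[ 0.59900021 -0.18989697  0.23430841] yaw 89.82599357550654 x' -0.09999561098492149 y' 1.0000956792248856
```

Converted, 137 mm / 1000 = 0.137, 130 mm / 1000 = 0.13.

>>> send_rows(
  rows="0 0 0 0 0.001 0.05 1;0 0 0 0 0.001 0.1 1;0 0 0 0 0.001 0.13 1;0 0 0 0 0.001 0.137 1;0 0 0 0 0.001 0.137 1;0 0 0 0 0.001 0.137 0.3;0 0 0 0 0.001 0.137 0.3;0 0 0 0 0.001 0.137 -1",
)

```text
time: 51.4
eef_pos: [0.601, -0.1906, 0.0997]
tcp_rot: [0.708, 0.706, 0.0, 0.001]
contact_force: [-1.8, -0.2, 4.3]
opening: 0.545
finger_force: 50.6
```

>>> send_rows(
  rows="0 0 0 0 0 0 -1;0 0 0 0 0 0 -1",
)

```text
time: 51.65
eef_pos: [0.6009, -0.1906, 0.0996]
tcp_rot: [0.708, 0.706, 0.0, 0.001]
contact_force: [-1.5, 0.9, 6.4]
opening: 0.546
finger_force: 50.7
```

Converted, -20 mm / 1000 = -0.02, -5 mm / 1000 = -0.005.

>>> send_rows(
  rows="0 0 0 0 0 -0.005 -1;0 0 0 0 0 -0.02 -1;0 0 0 0 0 -0.02 -1",
)

```text
time: 52.02
eef_pos: [0.6012, -0.1906, 0.1194]
tcp_rot: [0.708, 0.706, 0.001, 0.002]
contact_force: [0.7, 0.5, -1.1]
opening: 0.542
finger_force: 51.4
```

>>> send_rows(
  rows="0 0 0 0 0 -0.05 -1;0 0 0 0 0 -0.1 -1;0 0 0 0.01 -0.002 -0.135 -1;0 0 0 0.07 -0.014 -0.135 -1;0 0 0 0.13 -0.026 -0.135 -1;0 0 0 0.19 -0.038 -0.135 -1;0 0 0 0.25 -0.049 -0.135 -1;0 0 0 0.31 -0.06 -0.135 -1",
)

```text
time: 53.02
eef_pos: [0.5403, 0.1218, 0.2526]
tcp_rot: [0.708, 0.706, 0.0, 0.0]
contact_force: [-0.5, 0.5, -1.7]
opening: 0.546
finger_force: 52.1
```

Converted, 58 mm / 1000 = 0.058, 50 mm / 1000 = 0.05.

>>> send_rows(
  rows="0 0 0 0.05 -0.009 0 -1;0 0 0 0.058 -0.011 0 -1;0 0 0 0.058 -0.011 0 -1",
)

```text
time: 53.4
eef_pos: [0.53, 0.1782, 0.2524]
tcp_rot: [0.708, 0.707, -0.0, 0.0]
contact_force: [-0.5, -0.4, -1.5]
opening: 0.542
finger_force: 52.0
```

```bash
python3 g.py .530 .177
```

```text
[0.52996539 0.17817982 0.25241457] yaw 89.91699969624537 x' -1.1797655388292858 y' 0.03632070377274023
```

Touch is expected at TCP ≈ 0.085; I'll stop at about 0.090 first.

>>> send_rows(
  rows="0 0 0 -0.001 0 0.05 -1;0 0 0 -0.001 0 0.1 -1;0 0 0 -0.001 0 0.145 -1;0 0 0 -0.001 0 0.161 -1;0 0 0 -0.001 0 0.161 -1;0 0 0 -0.001 0 0.161 -1",
)

```text
time: 54.15
eef_pos: [0.5322, 0.1769, 0.0942]
tcp_rot: [0.708, 0.706, 0.002, 0.001]
contact_force: [1.3, -0.0, -1.4]
opening: 0.547
finger_force: 52.1
```

Converted, 2 mm / 1000 = 0.002.

>>> send_rows(
  rows="0 0 0 0 0 0.002 -1;0 0 0 0 0 0.002 -1",
)

```text
time: 54.4
eef_pos: [0.5308, 0.1772, 0.0908]
tcp_rot: [0.708, 0.706, 0.001, 0.001]
contact_force: [0.4, -1.2, -2.1]
opening: 0.547
finger_force: 52.1
```

Converted, 2 mm / 1000 = 0.002.

>>> send_rows(
  rows="0 0 0 0 0 0.002 -1;0 0 0 0 0 0.002 -1",
)

```text
time: 54.65
eef_pos: [0.53, 0.1771, 0.0875]
tcp_rot: [0.708, 0.706, -0.0, -0.0]
contact_force: [0.5, -0.7, -2.2]
opening: 0.545
finger_force: 52.1
```

Converted, 1.5 mm / 1000 = 0.0015.

>>> send_rows(
  rows="0 0 0 0 0 0.0015 -1;0 0 0 0 0 0.0015 -1",
)

```text
time: 54.9
eef_pos: [0.5302, 0.1771, 0.0862]
tcp_rot: [0.708, 0.706, 0.0, 0.0]
contact_force: [-0.2, 0.1, -1.7]
opening: 0.543
finger_force: 52.2
```

Converted, 1 mm / 1000 = 0.001.

>>> send_rows(
  rows="0 0 0 0 0 0.001 -1;0 0 0 0 0 0.001 -1",
)

```text
time: 55.15
eef_pos: [0.5304, 0.1772, 0.0861]
tcp_rot: [0.708, 0.706, 0.0, -0.0]
contact_force: [-1.6, -0.3, 4.3]
opening: 0.542
finger_force: 52.8
```

Contact. I'll release, lift, retreat over the board and check.

Converted, -170 mm / 1000 = -0.17, -150 mm / 1000 = -0.15.

>>> send_rows(
  rows="0 0 0 0 0 -0.0005 0.3;0 0 0 0 0 -0.0005 0.5;0 0 0 0 0 -0.0005 1;0 0 0 0 0 -0.0005 1;0 0 0 0 0 -0.05 1;0 0 0 0 0 -0.1 1;0 0 0 0 0 -0.15 1;0 0 0 -0.06 0 -0.17 1",
)

```text
time: 56.15
eef_pos: [0.5316, 0.1196, 0.2595]
tcp_rot: [0.706, 0.708, 0.003, 0.002]
contact_force: [0.7, -1.1, 0.4]
opening: 1.002
finger_force: 0.0
```

Converted, -400 mm / 1000 = -0.4, -350 mm / 1000 = -0.35.

>>> send_rows(
  rows="0 0 0 -0.06 0 0 1;0 0 0 -0.12 0 0 1;0 0 0 -0.18 0 0 1;0 0 0 -0.24 0 0 1;0 0 0 -0.3 0 0 1;0 0 0 -0.35 0 0 1;0 0 0 -0.4 0 0 1;0 0 0 -0.4 0 0 1",
)

```text
time: 57.15
eef_pos: [0.5284, -0.2854, 0.2545]
tcp_rot: [0.71, 0.705, -0.0, -0.0]
contact_force: [0.6, -0.1, 0.7]
opening: 0.998
finger_force: 0.0
```

Run:
```python
from h import *
np.set_printoptions(precision=4,suppress=True)
s=ctrl.get_state();print(s["eef_pos"],s["contact_force"])
T=ctrl.read_camera("top");S=ctrl.read_camera("side")
a=cv2.resize(T["color"][185:240,150:280,::-1],None,fx=5,fy=5,interpolation=cv2.INTER_CUBIC)
b=cv2.resize(S["color"][110:215,200:330,::-1],None,fx=3,fy=3,interpolation=cv2.INTER_CUBIC)
c=np.zeros((595,650,3),np.uint8);c[:275]=a;c[280:595,:390]=b;cv2.imwrite("pics/end.png",c)
for n,p in (("top",T),("side",S)):
    for t in ["pepper_mill","spice_jar","spread_jar","cone","lemon","lime","egg_timer"]:
        for q in ctrl.look_for(p,t)[:1]: W=w(p,q["position"]);print(n,t,round(q["p"],2),W,px(p,W).round())
def ell(pic,box,f):
    x0,y0,x1,y1=box;im=cv2.resize(pic["color"][y0:y1,x0:x1],None,fx=8,fy=8,interpolation=cv2.INTER_CUBIC)
    m=f(cv2.cvtColor(im,cv2.COLOR_RGB2HSV)).astype(np.uint8)
    cs,_=cv2.findContours(m,cv2.RETR_EXTERNAL,cv2.CHAIN_APPROX_NONE);c=cv2.convexHull(max(cs,key=cv2.contourArea));e=cv2.fitEllipse(c)
    return (np.array(e[0])+.5)/8-.5+[x0,y0]
red=lambda h:((h[...,0]<7)|(h[...,0]>168))&(h[...,1]>130)&(h[...,2]>60)
ora=lambda h:((h[...,0]<14)|(h[...,0]>170))&(h[...,1]>150)&(h[...,2]>70)
print("spread now",atz(T,*ell(T,(168,206,196,232),red),.094),"was .4879 .2390")
print("spice now",atz(T,*ell(T,(150,195,170,216),ora),.114),"was .5247 .2948")
```

```text
[ 0.5284 -0.2854  0.2545] [ 0.5731 -0.0531  0.6848]
top pepper_mill 0.91 [0.5235 0.1718 0.1192] [202. 207.]
top spice_jar 0.57 [0.5257 0.2921 0.1117] [161. 206.]
top spread_jar 0.76 [0.4902 0.2358 0.094 ] [181. 218.]
top cone 0.83 [ 0.5221 -0.0008  0.1284] [261. 208.]
top lemon 0.52 [ 0.6476 -0.0645  0.0484] [283. 169.]
top lime 0.69 [0.6733 0.0014 0.0362] [261. 161.]
top egg_timer 0.75 [0.6712 0.2237 0.0376] [191. 161.]
side pepper_mill 0.67 [0.5366 0.1605 0.0825] [241. 159.]
side spice_jar 0.7 [0.5371 0.2778 0.0877] [246. 135.]
side spread_jar 0.63 [0.4876 0.2163 0.0724] [228. 150.]
side lemon 0.84 [ 0.6554 -0.0859  0.0371] [275. 234.]
side lime 0.65 [ 0.6737 -0.0113  0.0326] [284. 215.]
side egg_timer 0.64 [0.5346 0.1626 0.0819] [240. 159.]
spread now [0.4924 0.2399 0.094 ] was .4879 .2390
spice now [0.527  0.2941 0.114 ] was .5247 .2948
```

View pics/end.png

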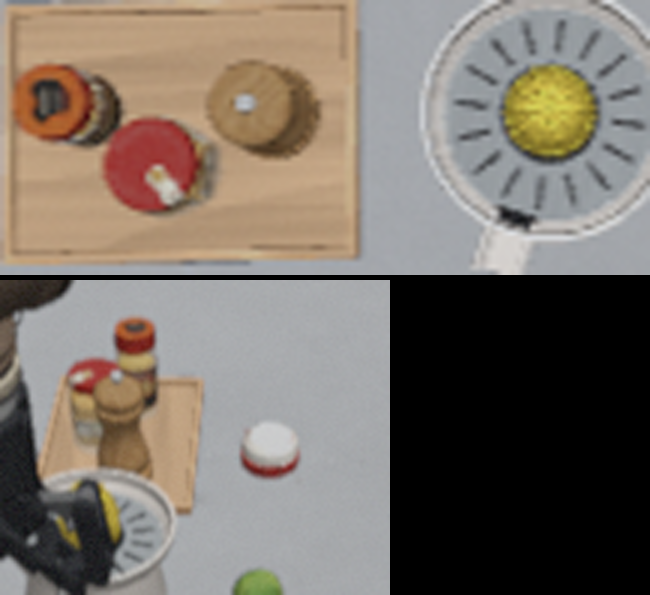

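The final view shows the mill knob at (199,205), the spice cap at (160,206) and the spread lid at (180,218), each within about 5 mm of its start. The cone is centred on the plate, so I'm handing in.

```bash
python3 -c "
from plant import ctrl
print(ctrl.sign_off())"
```

```text
the job is handed in; nothing more can be done
None
```

I pressed the cone onto the spindle until it stopped moving (36 N, after sliding the expected 4 mm), put the mill and both jars back upright within about 5 mm of their spots, and handed the job in at about 57 s; no verdict was returned.

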